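Comb the washed stirring rods into the drying tray and nest the cups

TASK

The washed blue stirring rods were tipped into the drying tray and lie askew: take the rake from its rest, set it on the tray's side rails and comb the rods along the tray until every one lies fully down in a groove of its own, never touching the clean rods with the gripper. Then set the rake back upright on the rails of its rest, and nest all the white cups, upright one inside the other, in the blue cup, which stays standing on the worktop. Leave the jar, flask and timer where they are.

Things in the scene. Friction and masses are not known exactly. Their poses are not given: they have to be found in the camera images.
- tray: light grey drying tray, fixed, 148 (x) x 248 (y) x 27 mm high; origin at the centre of its underside. Side walls along y, 12 mm thick, centred at x = +-68 mm, 124 mm apart inside; their tops are the rails, 27 mm up. Inside, from y = -116 to +117 mm: large flat landing, grooves, small flat landing
- tray_landing (a point): middle of the tray's large landing (x = 0, y = -71 mm, 15 mm above the tray's underside); axes as the tray. It spans y = -116 to -26 mm in the tray's frame; the small landing, beyond the grooves and as high, y = 76 to 117 mm
- tray_grooves (a point): middle of the grooved part, level with the ridge tops (x = 0, y = 25 mm, 15 mm above the tray's underside); axes as the tray. Six grooves run along x, 12 mm wide, 10 mm deep, 18 mm pitch, centred at y = -20, -2, 16 .. 70 mm in the tray's frame; between them flat ridges 6 mm wide, level with the landings
- rest: rest for the rake, fixed: two aluminium rails, each 12 mm (x) x 64 mm (y), at x = +-68 mm on a dark steel foot plate, tops 27 mm up; origin at the centre of the underside; the rake stands on it with its length along x
- rake_grip (a point): middle of the upright green handle of the white rake; x along the rake's length (150 mm), z up. Handle 44 (x) x 14 (y) mm, from 27 mm below to 25 mm above this point; grip it across the 14 mm. 90 g
- rake_skids (a point): on the rake, at the level of the underside of its two end skids, 41 mm below the handle's middle; axes as the handle. Skids (14 x 36 mm) at x = +-68 mm ride on the rails of rest or tray. Between them a bar 12 mm thick with a row of 13 close tines (3.5 mm gaps), 6 mm thick in y, that reach 8 mm below the skids: with the skids on the tray's rails they pass 4 mm over landings and ridges
- blue_cup_mid (a point): blue tapered cup, 60 mm high, upright; this point is on its axis half-way up (30 mm). Foot 40 mm across, tapered body 54 mm across at 41 mm; from 41 mm up to the mouth a vertical rim band 62 mm across outside, 58 inside. An equal cup nested in it stops with its band on this rim, 19 mm higher. 60 g
- rod1: blue plastic stirring rod, 110 mm long with round ends, 10 mm thick, 12 g; origin at its centre, x along its length; slippery, rolls freely. May be absent
- rod2: blue plastic stirring rod, 110 mm long with round ends, 10 mm thick, 12 g; origin at its centre, x along its length; slippery, rolls freely. May be absent
- rod3: blue plastic stirring rod, 110 mm long with round ends, 10 mm thick, 12 g; origin at its centre, x along its length; slippery, rolls freely. May be absent
- rod4: blue plastic stirring rod, 110 mm long with round ends, 10 mm thick, 12 g; origin at its centre, x along its length; slippery, rolls freely. May be absent
- rod5: blue plastic stirring rod, 110 mm long with round ends, 10 mm thick, 12 g; origin at its centre, x along its length; slippery, rolls freely. May be absent
- white_cup1_mid (a point): white cup of the same shape and size as the blue one (60 mm high, rim band 62 mm across from 41 mm up); this point is on its axis half-way up (30 mm). May be absent
- white_cup2_mid (a point): white cup of the same shape and size as the blue one (60 mm high, rim band 62 mm across from 41 mm up); this point is on its axis half-way up (30 mm). May be absent
- white_cup3_mid (a point): white cup of the same shape and size as the blue one (60 mm high, rim band 62 mm across from 41 mm up); this point is on its axis half-way up (30 mm). May be absent
- jar_red: sample jar with a red lid, 51 mm across, 60 mm high; bystander; origin at its underside
- flask: conical glass flask with a pink filling, 80 mm across, 122 mm high; bystander; origin at its underside
- timer: small white bench timer, 54x68x19 mm; bystander; origin at its underside
There are look-alikes about, which are no part of the job. Leave any green look-alike of the part that bears white_cup2_mid alone.

How it is judged:
By the outcome, as a careful person would: the job done as asked, in the order asked, and still so for the second after the job is handed in, with the robot touching nothing.
Of rod1, rod2, rod3, rod4, rod5 only 3 to 5 are there at a start; the rules pass over those that are not, and their reading is None.
Of white_cup1, white_cup2, white_cup3 only 2 to 3 are there at a start; the rules pass over those that are not, and their reading is None.
At some moment in a run one of blue_cup, white_cup1, white_cup2, white_cup3 may be knocked a few centimetres aside while the robot is not near it.
It also fails if it takes over 210 s, if anything falls off the work surface, if the arm or the gripper's body presses on something with over 40 N, if the wrist force passes 120 N, or if a joint passes its speed limit or range.

ROBOT

A 6-joint arm with a two-finger parallel gripper is mounted at the origin on a cart in front of the work surface, level with it; the furniture and walls round the work are solid. World frame = base frame: x ahead of the robot, y to its left, z up, the work surface at z = 0. Lengths are in m, angles in rad, forces in N, time in s.
With the tool pointing down it reaches from about 0.35 to 0.775 m from the base axis. Payload 5.5 kg.
Tool frame: the origin (TCP) lies at the very end of the fingers, on their centre line; the grasp point (between the pads) lies env.grasp_offset behind it (env.grasp_offset is the distance from the TCP to the grasp point, in m); x points along the fingers, y is the direction in which the jaws open and shut, and the axes are right-handed (so a half turn about x gives the same grasp; the last joint's range is limited). The gripper opens to 85 mm and grips with 20 to 120 N. Pads are 22 mm wide; open, the fingers measure 114 mm over their backs; the gripper's body (76 mm by 85 mm) begins 54 mm behind the grasp point. The pads swing forward as they close: fully open they stand 13 mm farther back than shut.
Start: joints at [1.053, 0.313, 0.046, 1.304, 0, 1.431], TCP at [0.212, 0.534, 0.209] pointing down, gripper open.
Joint ranges: [-2.76, 2.76], [-0.86, 1.69], [-1.03, 1.26], [-2.2, 2.34], [-1.47, 1.5], [-3.14, 3.14]. Speed limits (rad/s): [2.57, 2.57, 3.14, 3.14, 3.14, 3.14].

INTERFACE

Orientations are given as a unit quaternion [w, x, y, z].
In Python, from workcell import get_state, viewer, job, env gives the robot as it stands.
- The arm moves only by the tool send_rows, never from a script. Its argument "plan" is a list of rows, each a list of 6 numbers: the shift along the tool's x, y, z in mm, then the turn, a rotation vector about the tool's x, y, z in degrees. A call has exactly 10 rows; each row is the pose to reach, as a shift and turn from the pose commanded when the call began, along the tool's axes at that moment; what a row does not reach only later rows make up. A row lasts 1/8 s, in which the tool goes at most 62.5 mm and 10.7 degrees, less where a joint would pass 70% of its speed; a pose out of reach is approached as far as the arm can. A call with a gripper value outside its range is refused whole. "claw" is the finger opening in mm, from 0 to 85.4, set as the call begins (left out, the last holds). The fingers move at their own pace and stop on an object; "newtons" is the grip in N (left out, the last holds). Time passes only in rows, so rows that repeat a pose let the fingers close, or fill a call up. It gives the time, the measured TCP pose, the force and the opening at its end, in the units of the state.
- get_state(): the state, without advancing time (a new reading comes with each control period).
- viewer.read_camera(name): name is "side" or "top"; returns a dict with "frame" (480x640x3 uint8, blue, green, red), "mtx" (3x3 intrinsics, pixels), "rvec" (rotation vector, rad) and "tvec" (3), from world to camera coordinates, as OpenCV has them. Camera axes: x right, y down, z forward; pixel columns grow to the right and rows downward; lengths in m; the calibration is good to about 2 mm. A picture is of the moment at which its call begins. There is no depth.
- job.hand_in(): hands the job in, once; it reports no verdict.
The state is a dict: "clock": time; "joint_pos": joint angles; "qvel": joint speeds; "tau": joint torques, N m; "tcp_pos": TCP position; "orientation": TCP orientation; "wrist_force": force on the tool from outside, world axes, zero at the start; "ft_torque": the same for the moment, N m; "finger_gap": finger opening in m.
Only numpy, scipy, OpenCV 4.12 (cv2) and the standard library are available. Lean on these libraries where they do the work, as an engineer would, in place of code of your own. Each camera call takes 0.05 s, during which the arm holds its last target.

## Working session

There is one attempt and no reset: what is moved stays moved. The work goes in short steps, Python scripts to look and compute and a tool call to move; the robot and the scene stay as the last step left them, time stands still between calls to the robot, and variables do not carry over. Pictures are saved under pics/ and viewed, and the job is handed in when it is done.

Besides the shell and the picture viewer there is one more tool, called by a JSON object that holds its "method" and its "body", one argument or row to a line. send_rows: Moves the arm, as the interface text tells. Its arguments: {"type":"object","properties":{"plan":{"type":"array"},"claw":{"type":"number"},"newtons":{"type":"number"}},"required":["plan"]}

```bash
ls; mkdir -p pics; python3 - <<'E'
from workcell import get_state, viewer, job, env
import cv2
print(env.grasp_offset); s=get_state(); print(s)
for n in("top","side"):
    c=viewer.read_camera(n); cv2.imwrite(f"pics/{n}0.png",c["frame"]); print(c["mtx"],c["rvec"],c["tvec"])
E
```

```text
pics
0.0187
{'clock': 0.0, 'joint_pos': array([ 1.05341443e+00,  3.14009935e-01,  4.49829326e-02,  1.30360368e+00,
       -1.38887841e-05,  1.43122303e+00]), 'qvel': array([-0.00041085,  0.00071275,  0.00105316,  0.00023452, -0.00010674,
       -0.00056353]), 'tau': array([-1.34013961e-03, -4.80624104e+01,  2.98534709e+01,  1.92736799e-02,
       -1.29316477e-04,  2.66715222e-05]), 'tcp_pos': array([0.21183148, 0.53396373, 0.20770511]), 'orientation': array([ 0.6943229 ,  0.13216698,  0.69473204, -0.13339788]), 'wrist_force': array([0.77918213, 0.54344463, 0.69078495]), 'ft_torque': array([ 0.0118966 , -0.00492389, -0.02745686]), 'finger_gap': 0.08519064277909372}
[[463.51364587   0.         315.27641619]
 [  0.         463.51364587 239.04922214]
 [  0.           0.           1.        ]] [ 2.19570935 -2.15787303  0.10348436] [0.12356685 0.5725114  1.43986911]
[[484.67752647   0.         311.75616127]
 [  0.         484.67752647 237.47075978]
 [  0.           0.           1.        ]] [ 2.00089872 -0.0591424   0.01148346] [-0.53147519  0.13581668  1.48955578]
```

View pics/top0.png

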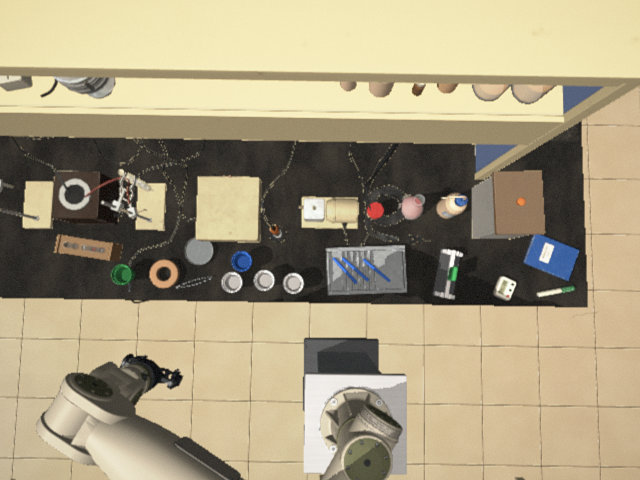

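View pics/side0.png

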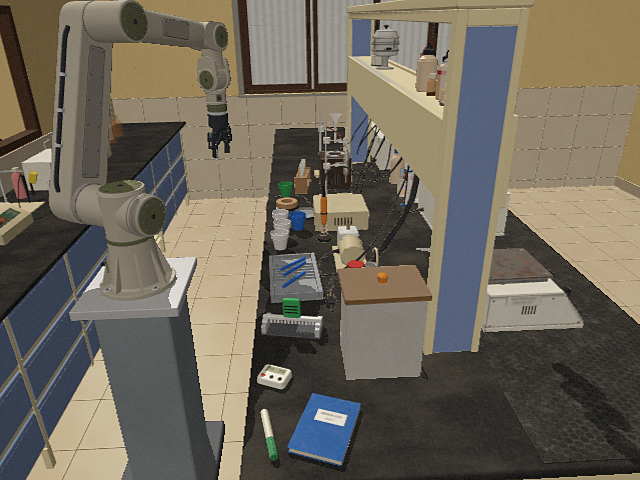

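```bash
cat > h.py <<'E'
from workcell import get_state, viewer, job, env
import cv2, numpy as np
from scipy.spatial.transform import Rotation as R
def cam(n,save=None):
    c=viewer.read_camera(n)
    if save: cv2.imwrite(f"pics/{save}.png",c["frame"])
    return c
def ray(c,p):
    Rm=cv2.Rodrigues(c["rvec"])[0]; o=-Rm.T@np.ravel(c["tvec"])
    u=np.linalg.inv(c["mtx"])@np.array([p[0],p[1],1.0]); return o,Rm.T@u
def onz(c,p,z):
    o,d=ray(c,p); return o+d*(z-o[2])/d[2]
def proj(c,P):
    return cv2.projectPoints(np.atleast_2d(np.array(P,float)),c["rvec"],c["tvec"],c["mtx"],None)[0].reshape(-1,2)
def tri(c1,p1,c2,p2):
    o1,d1=ray(c1,p1);o2,d2=ray(c2,p2);d1/=np.linalg.norm(d1);d2/=np.linalg.norm(d2)
    t=np.linalg.lstsq(np.c_[d1,-d2],o2-o1,rcond=None)[0]
    a=o1+t[0]*d1;b=o2+t[1]*d2; return (a+b)/2,np.linalg.norm(a-b)
def crop(c,x0,y0,x1,y1,k,name):
    f=cv2.resize(c["frame"][y0:y1,x0:x1],None,fx=k,fy=k,interpolation=cv2.INTER_CUBIC); cv2.imwrite(f"pics/{name}.png",f)
def tool(s=None):
    s=s or get_state(); q=s["orientation"]; return np.array(s["tcp_pos"]),R.from_quat([q[1],q[2],q[3],q[0]])
def rel(P,yawdeg=None):
    """shift (mm) in tool axes to TCP P; tool's y-axis heading now"""
    p,r=tool(); print("shift mm",np.round(r.inv().apply(np.array(P)-p)*1000,1))
E
python3 - <<'E'
from h import *
t=cam("top");s=cam("side")
crop(t,300,230,500,310,4,"t1");crop(s,250,240,350,350,6,"s1");crop(t,205,240,315,300,7,"t2");crop(s,255,170,335,260,6,"s2")
p,r=tool();print(p,r.as_matrix().round(3))
E
```

```text
[0.21193851 0.53415245 0.20802163] [[-0.001  0.369  0.929]
 [-0.001  0.929 -0.369]
 [-1.    -0.001 -0.   ]]
```

View pics/t1.png

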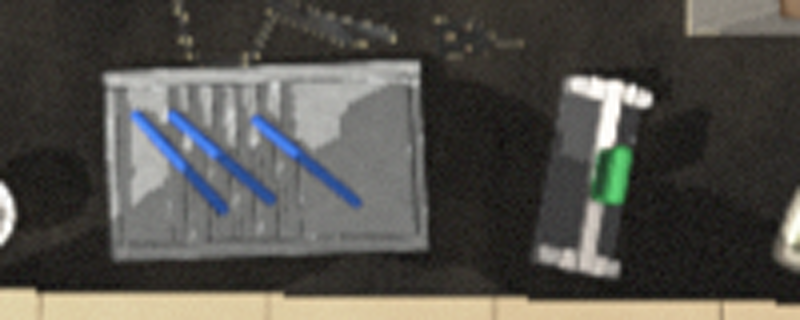

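View pics/s1.png

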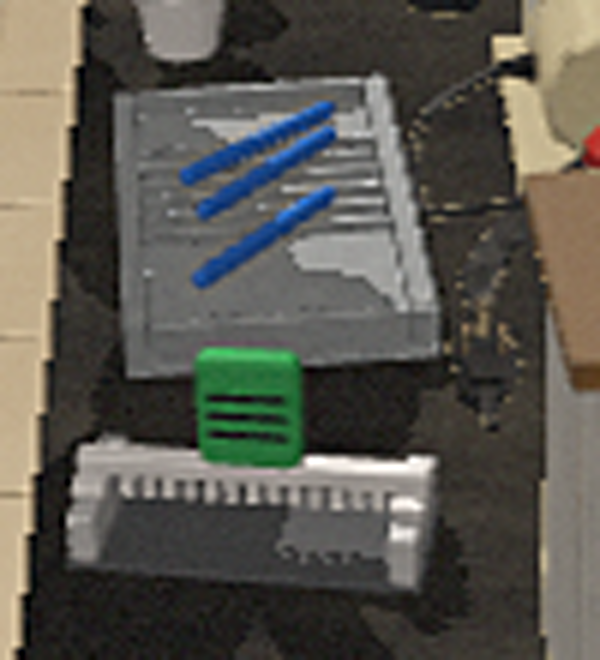

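View pics/t2.png

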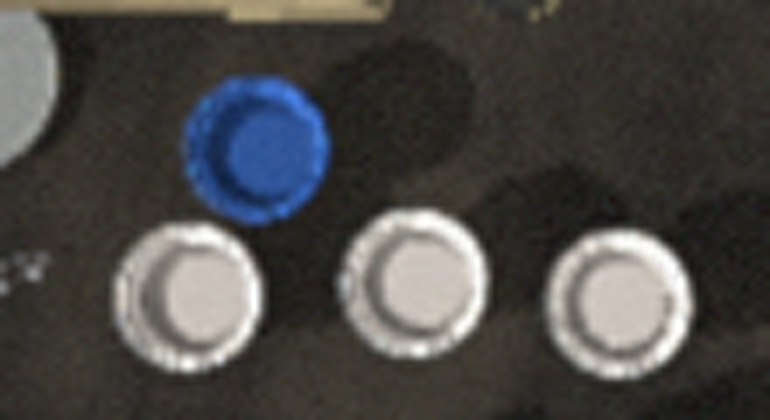

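View pics/s2.png

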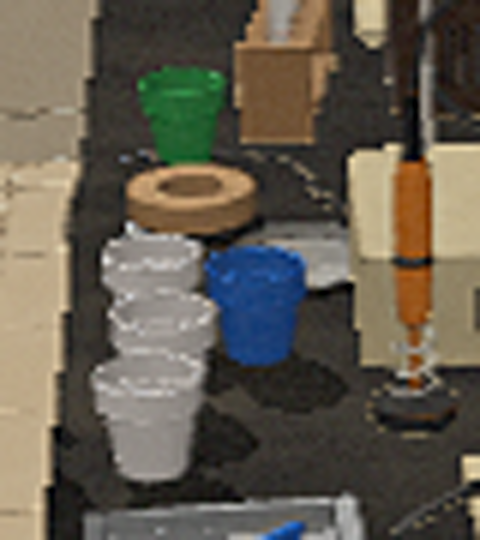

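```bash
python3 - <<'E'
from h import *
t=cam("top");s=cam("side")
print("cams",ray(t,(0,0))[0],ray(s,(0,0))[0])
def T(a,b):return (300+(a+.5)/4-.5,230+(b+.5)/4-.5)
def S(a,b):return (250+(a+.5)/6-.5,240+(b+.5)/6-.5)
for n,p in dict(TL=(104,73),TR=(420,60),BR=(428,248),BL=(113,262)).items(): print(n,onz(t,T(*p),.027)[:2].round(4))
for n,p in dict(TL=(385,75),TR=(438,328),BR=(128,375),BL=(115,95)).items(): print("S",n,onz(s,S(*p),.027)[:2].round(4))
for n,p in dict(A1=(135,115),A2=(222,212),B1=(170,115),B2=(272,203),C1=(253,118),C2=(358,207)).items(): print(n,onz(t,T(*p),.02)[:2].round(4))
# green handle
for nm,c in(("top",t),("side",s)):
    h=cv2.cvtColor(c["frame"],cv2.COLOR_BGR2HSV); m=cv2.inRange(h,(45,90,50),(85,255,255))
    for q in cv2.findContours(m,0,2)[0]:
        if cv2.contourArea(q)>15: print(nm,cv2.boundingRect(q),cv2.minAreaRect(q),cv2.contourArea(q))
E
```

```text
cams [0.43726229 0.13842919 1.48522731] [ 0.48367847 -1.32080465  0.73567567]
TL [0.5428 0.1004]
TR [ 0.5574 -0.149 ]
BR [ 0.41   -0.1552]
BL [0.3949 0.0911]
S TL [0.5441 0.1041]
S TR [ 0.5553 -0.1616]
S BR [ 0.4124 -0.1913]
S BL [0.397  0.0922]
A1 [0.5104 0.0752]
A2 [0.4353 0.0057]
B1 [0.5109 0.0475]
B2 [ 0.443  -0.0337]
C1 [ 0.5097 -0.0182]
C2 [ 0.441  -0.1014]
top (562, 285, 13, 7) ((567.929443359375, 288.182373046875), (4.880936145782471, 12.365036964416504), 77.47119140625) 27.5
top (448, 266, 10, 15) ((452.6891784667969, 272.8648681640625), (8.548747062683105, 14.631509780883789), 9.462322235107422) 97.0
top (111, 264, 24, 21) ((121.5000228881836, 274.5000305175781), (21.21320343017578, 21.21320343017578), 45.0) 343.5
side (267, 437, 11, 24) ((271.9000244140625, 448.29998779296875), (23.75388526916504, 8.785684585571289), 77.47119140625) 150.0
side (282, 298, 19, 20) ((291.0, 307.5), (19.0, 18.0), 90.0) 310.0
side (278, 181, 15, 17) ((285.0, 189.0), (16.0, 14.0), 90.0) 159.5
```

```bash
python3 - <<'E'
from h import *
t=cam("top");s=cam("side")
crop(t,430,240,475,305,9,"t3"); crop(s,258,295,328,342,10,"s3")
E
```

```text
(no output)
```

View pics/t3.png

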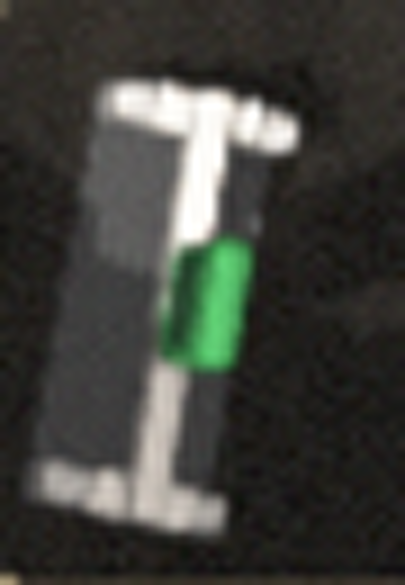

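View pics/s3.png

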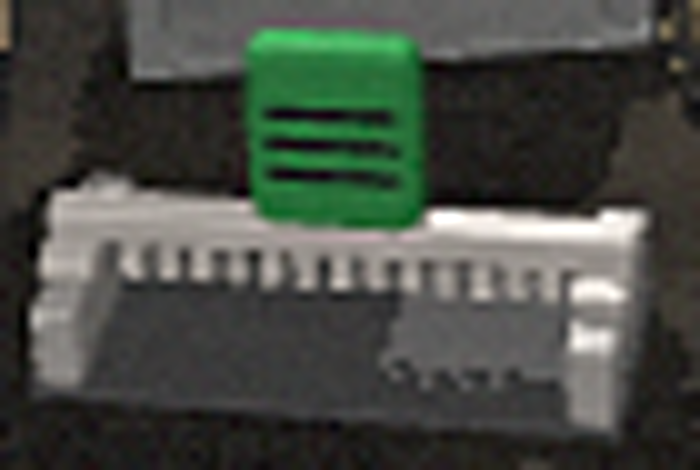

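```bash
python3 - <<'E'
from h import *
t=cam("top");s=cam("side")
def T(a,b):return (430+(a+.5)/9-.5,240+(b+.5)/9-.5)
def S(a,b):return (258+(a+.5)/10-.5,295+(b+.5)/10-.5)
print("handle top",onz(t,T(224,305),.093))
a=onz(t,T(204,110),.041);b=onz(t,T(153,505),.041);print("bar",a,b,(a+b)/2,np.linalg.norm(a-b),np.degrees(np.arctan2(*(a-b)[[1,0]])))
print("edge",onz(t,T(253,245),.093),onz(t,T(238,365),.093))
print("side face top edge", onz(s,S(250,40),.093),onz(s,S(418,45),.093))
c1,c2=onz(s,S(255,215),.041),onz(s,S(415,222),.041);print("bottom",c1,c2)
# foot/rest corners
for p in ((100,100),(295,145),(225,530),(30,490)): print(onz(t,T(*p),.03)[:2].round(4))
E
```

```text
handle top [ 0.46788814 -0.28553784  0.093     ]
bar [ 0.53647734 -0.29510099  0.041     ] [ 0.39990827 -0.27620105  0.041     ] [ 0.4681928  -0.28565102  0.041     ] 0.13787065750180152 -7.879178187658348
edge [ 0.48803838 -0.29543339  0.093     ] [ 0.44803786 -0.29000382  0.093     ]
side face top edge [ 0.44758195 -0.28224191  0.093     ] [ 0.48941042 -0.28782102  0.093     ]
bottom [ 0.44657072 -0.28212932  0.041     ] [ 0.48710866 -0.28831823  0.041     ]
[ 0.5401 -0.262 ]
[ 0.5255 -0.3301]
[ 0.3914 -0.3043]
[ 0.4041 -0.2367]
```

```bash
cat >> h.py <<'E'
def go(P,head):
    """row to TCP P with tool pointing down and tool y heading head deg (mod 180 handled)"""
    p,r=tool(); best=None
    for hd in (head,head+180):
        y=np.array([np.cos(np.radians(hd)),np.sin(np.radians(hd)),0]); x=np.array([0,0,-1.]); M=np.c_[x,y,np.cross(x,y)]
        rv=np.degrees((r.inv()*R.from_matrix(M)).as_rotvec())
        if best is None or np.linalg.norm(rv)<np.linalg.norm(best): best=rv
    print("shift",r.inv().apply(np.array(P)-p).round(4)*1000,"rot",best.round(2))
E
python3 -c "
from h import *
go((.42,.2,.2),82.1); go((.468,-.285,.15),82.1)"
```

```text
shift [   8.6 -234.2  316.6] rot [-13.75  -0.    -0.  ]
shift [  58.6 -667.3  540.1] rot [-13.75  -0.    -0.  ]
```

{"method": "send_rows", "body": {
  "plan": [
    [0,-23,32,-1.4,0,0],
    [0,-47,63,-2.8,0,0],
    [0,-70,95,-4.1,0,0],
    [0,-94,127,-5.5,0,0],
    [0,-117,158,-7,0,0],
    [0,-140,190,-8.3,0,0],
    [0,-164,222,-9.7,0,0],
    [0,-187,253,-11,0,0],
    [0,-211,285,-12.4,0,0],
    [0,-234,317,-13.7,0,0]
  ],
  "claw": 60,
  "newtons": 60
}}

```text
clock: 1.75
tcp_pos: [0.4211, 0.1989, 0.2089]
orientation: [0.706, 0.049, 0.705, -0.049]
wrist_force: [0.1, 0.3, 0.7]
finger_gap: 0.06
```

```bash
python3 -c "
from h import *
print(get_state()['joint_pos'],tool()[0]);go((.468,-.285,.15),82.1)"
```

```text
[ 2.68556263e-01  1.01138096e-01 -2.20671640e-01  1.24820409e+00
  9.55183189e-05  4.06533998e-01] [0.42109659 0.19889385 0.20887805]
shift [  58.8 -472.9  113. ] rot [-0.01  0.04 -0.02]
```

{"method": "send_rows", "body": {
  "plan": [
    [0,-47,11,0,0,0],
    [0,-95,23,0,0,0],
    [0,-142,34,0,0,0],
    [0,-189,45,0,0,0],
    [0,-236,57,0,0,0],
    [0,-284,68,0,0,0],
    [0,-331,79,0,0,0],
    [10,-378,90,0,0,0],
    [30,-426,102,0,0,0],
    [58,-473,113,0,0,0]
  ]
}}

```text
clock: 3.0
tcp_pos: [0.4677, -0.2863, 0.1509]
orientation: [0.706, 0.049, 0.705, -0.05]
wrist_force: [0.7, 0.5, 0.3]
finger_gap: 0.06
```

```bash
python3 -c "
from h import *
t=cam('top');s=cam('side');crop(t,400,230,500,310,8,'t4');crop(s,240,230,340,350,5,'s4')
print(get_state()['joint_pos'],tool()[0]);go((.468,-.285,.049),82.1)"
```

```text
[-6.98914218e-01  2.88386347e-01 -1.40349290e-01  1.14502434e+00
 -8.81805749e-04 -5.55552930e-01] [ 0.4659373  -0.28746025  0.14722014]
shift [98.2  2.6  2. ] rot [-0.31 -0.17 -0.05]
```

View pics/s4.png

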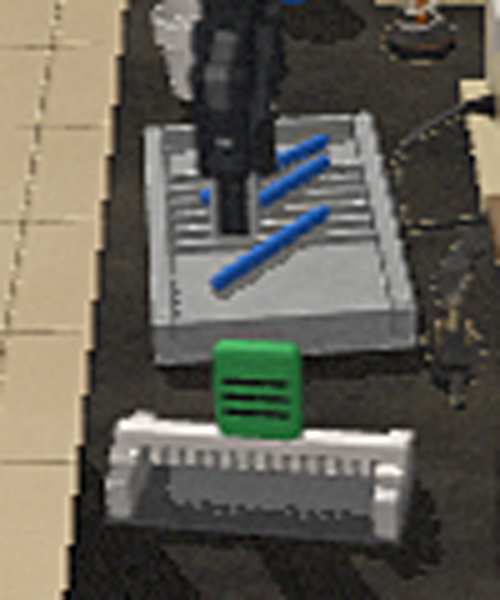

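{"method": "send_rows", "body": {
  "plan": [
    [10,0,0,0,0,0],
    [22,0,0,0,0,0],
    [34,0,0,0,0,0],
    [46,0,0,0,0,0],
    [56,0,0,0,0,0],
    [66,0,0,0,0,0],
    [76,0,0,0,0,0],
    [86,0,0,0,0,0],
    [94,0,0,0,0,0],
    [100,0,0,0,0,0]
  ]
}}

```text
clock: 4.35
tcp_pos: [0.4669, -0.284, 0.05]
orientation: [0.705, 0.049, 0.705, -0.049]
wrist_force: [1.2, 0.5, -0.8]
finger_gap: 0.0595
```

```bash
python3 -c "
from h import *
t=cam('top');s=cam('side');crop(t,400,230,500,310,8,'t5');crop(s,240,230,340,350,5,'s5')
go((.468,-.285,.049),82.1)"
```

```text
shift [ 0.8 -1.1  1.6] rot [-0.05 -0.06 -0.04]
```

View pics/s5.png

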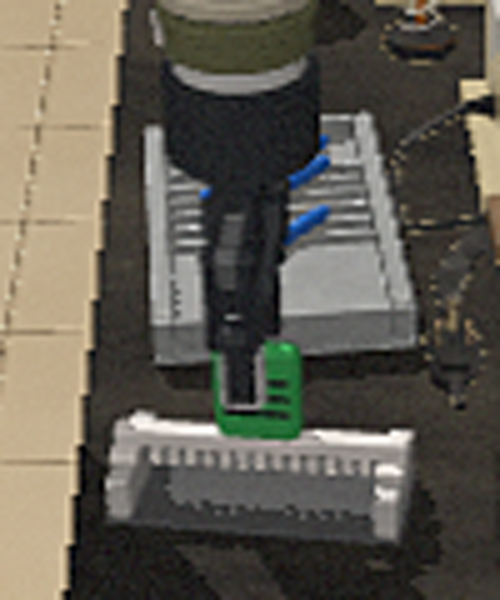

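View pics/t5.png

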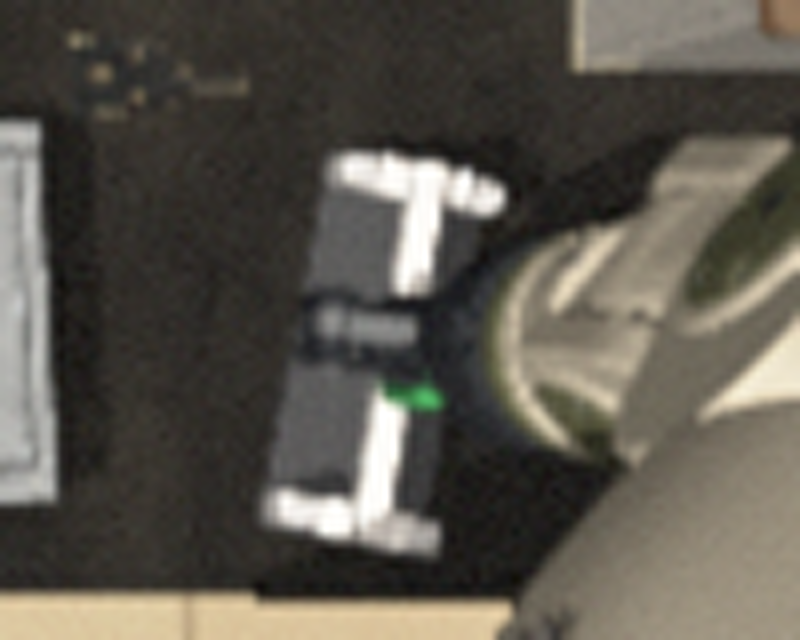

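```bash
python3 -c "
from h import *
t=cam('top');s=cam('side');p,_=tool();print(p)
y=np.array([np.cos(np.radians(82.1)),np.sin(np.radians(82.1)),0])
for d in(-.03,0,.03):
  q=p+y*d+[0,0,.01]; print(d,(proj(t,q)-[400,230])*8,(proj(s,q)-[240,230])*5)
print((proj(s,[.468,-.285,.068])-[240,230])*5,(proj(t,[.468,-.285,.093])-[400,230])*8)
"
```

```text
[ 0.46704663 -0.28406414  0.05060748]
-0.03 [[483.55121409 363.21865195]] [[246.26652472 431.60294013]]
0 [[406.08300387 351.10490494]] [[254.15164471 398.02417727]]
0.03 [[328.64465266 338.99582699]] [[261.69452569 365.90283832]]
[[255.52224445 386.53288561]] [[434.12013971 347.23177431]]
```

{"method": "send_rows", "body": {
  "plan": [
    [0,-1,1,0,0,0],
    [0,-1,1,0,0,0],
    [0,-1,1,0,0,0],
    [0,-1,1,0,0,0],
    [0,-1,1,0,0,0],
    [0,-1,1,0,0,0],
    [0,-1,1,0,0,0],
    [0,-1,1,0,0,0],
    [0,-1,1,0,0,0],
    [0,-1,1,0,0,0]
  ],
  "claw": 8,
  "newtons": 70
}}

```text
clock: 5.8
tcp_pos: [0.4681, -0.2854, 0.051]
orientation: [0.706, 0.049, 0.705, -0.049]
wrist_force: [-0.2, -0.3, 4.8]
finger_gap: 0.0127
```

```bash
python3 -c "
from h import *
print(get_state()['finger_gap'],get_state()['wrist_force']);p,r=tool();print(p,r.as_matrix().round(3))"
```

```text
0.01266996598531135 [-0.17175918 -0.29718454  4.8145881 ]
[ 0.46814688 -0.28544688  0.05095284] [[ 0.001  0.138  0.99 ]
 [-0.001  0.99  -0.138]
 [-1.    -0.     0.001]]
```

{"method": "send_rows", "body": {
  "plan": [
    [-4,0,0,0,0,0],
    [-10,0,0,0,0,0],
    [-18,0,0,0,0,0],
    [-26,0,0,0,0,0],
    [-34,0,0,0,0,0],
    [-42,0,0,0,0,0],
    [-50,0,0,0,0,0],
    [-50,0,0,0,0,0],
    [-50,0,0,0,0,0],
    [-50,0,0,0,0,0]
  ]
}}

```text
clock: 7.05
tcp_pos: [0.4676, -0.2849, 0.1002]
orientation: [0.705, 0.049, 0.706, -0.049]
wrist_force: [0.5, 0.3, -1.5]
finger_gap: 0.0123
```

```bash
python3 -c "
from h import *
t=cam('top');s=cam('side');crop(t,420,230,500,310,8,'t6');crop(s,240,230,340,350,5,'s6')
print(get_state()['finger_gap'],get_state()['wrist_force']);go((.4819,-.123,.09),93.4)"
```

```text
0.012297565101486066 [-0.06596483  0.64025466 -0.36358538]
shift [ 10.3 162.4  -8.2] rot [-11.35  -0.03  -0.03]
```

View pics/s6.png

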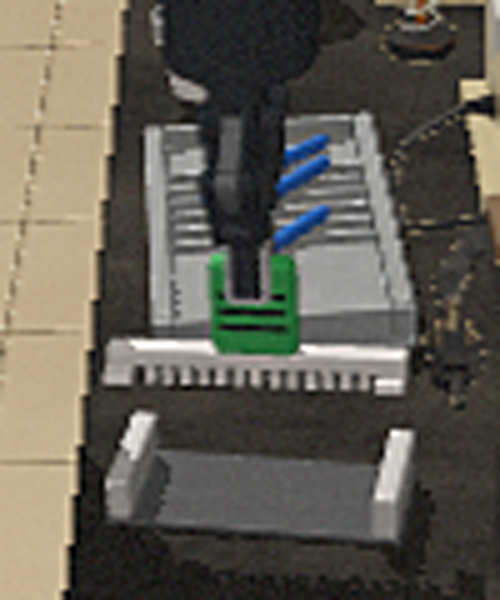

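View pics/t6.png

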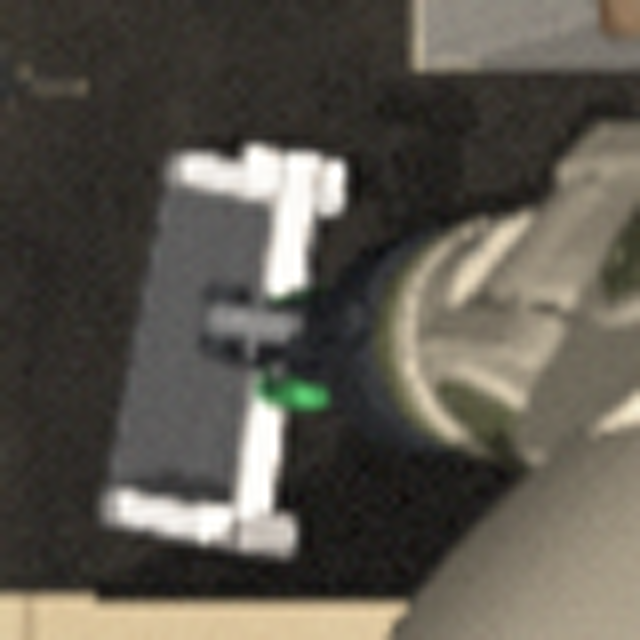

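{"method": "send_rows", "body": {
  "plan": [
    [0,20,-1,-1.4,0,0],
    [0,40,-2,-2.8,0,0],
    [0,61,-3,-4.2,0,0],
    [0,81,-4,-5.7,0,0],
    [0,101,-5,-7,0,0],
    [3,122,-6,-8.5,0,0],
    [6,142,-7,-10,0,0],
    [10,162,-8,-11.3,0,0],
    [10,162,-8,-11.3,0,0],
    [10,162,-8,-11.3,0,0]
  ]
}}

```text
clock: 8.4
tcp_pos: [0.4826, -0.1236, 0.0907]
orientation: [0.707, -0.021, 0.707, 0.021]
wrist_force: [0.1, 0.2, -1.6]
finger_gap: 0.0124
```

```bash
python3 -c "
from h import *
t=cam('top');s=cam('side');crop(t,320,235,420,305,8,'t7');crop(s,260,245,340,315,9,'s7')
go((.4819,-.123,.065),93.4)"
```

```text
shift [25.7  1.1 -0.6] rot [-0.08  0.02  0.02]
```

View pics/s7.png

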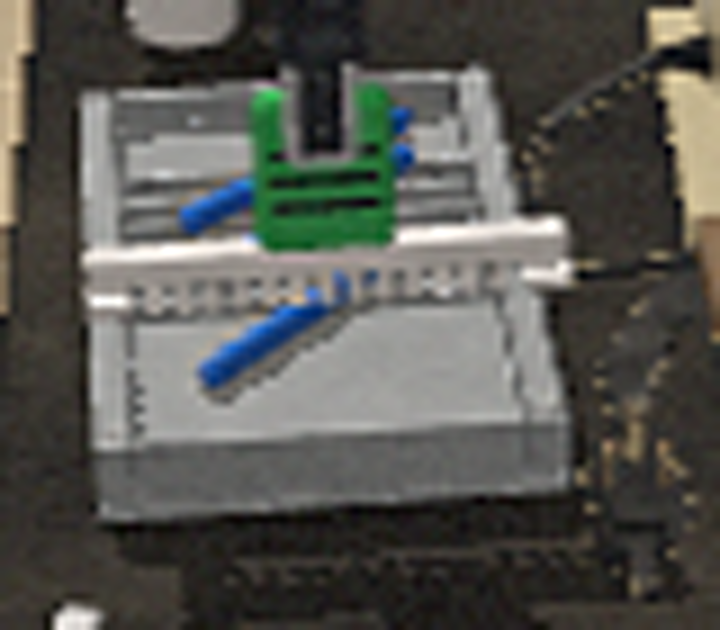

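View pics/t7.png

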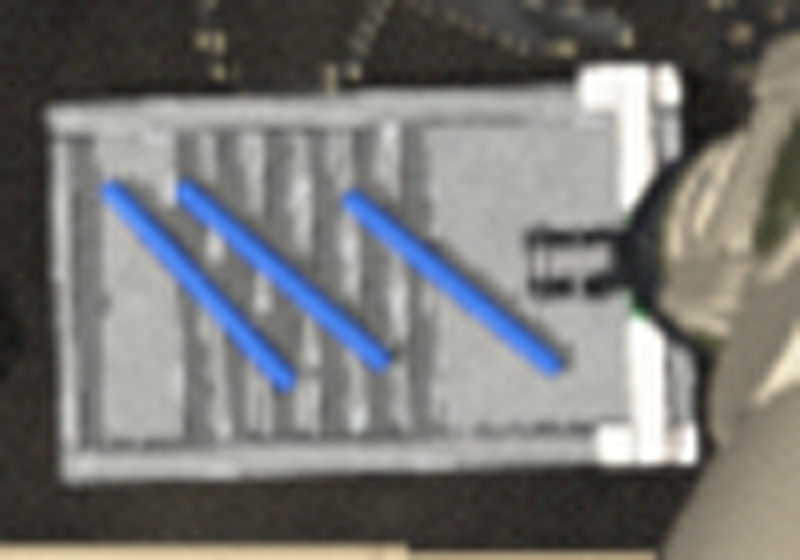

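{"method": "send_rows", "body": {
  "plan": [
    [5,0,0,0,0,0],
    [10,0,0,0,0,0],
    [15,0,0,0,0,0],
    [20,0,0,0,0,0],
    [25,0,0,0,0,0],
    [28,0,0,0,0,0],
    [28,0,0,0,0,0],
    [28,0,0,0,0,0],
    [28,0,0,0,0,0],
    [28,0,0,0,0,0]
  ]
}}

```text
clock: 9.75
tcp_pos: [0.4824, -0.1236, 0.0627]
orientation: [0.707, -0.021, 0.707, 0.021]
wrist_force: [-0.2, -0.4, -1.5]
finger_gap: 0.0123
```

```bash
python3 -c "
from h import *
t=cam('top');s=cam('side');crop(t,320,235,420,305,8,'t8');crop(t,370,236,414,305,11,'t8b');crop(s,260,255,340,315,10,'s8')
go((.4819,-.123,.062),93.4)"
```

```text
shift [ 0.7  0.7 -0.4] rot [-0.05  0.01  0.  ]
```

View pics/s8.png

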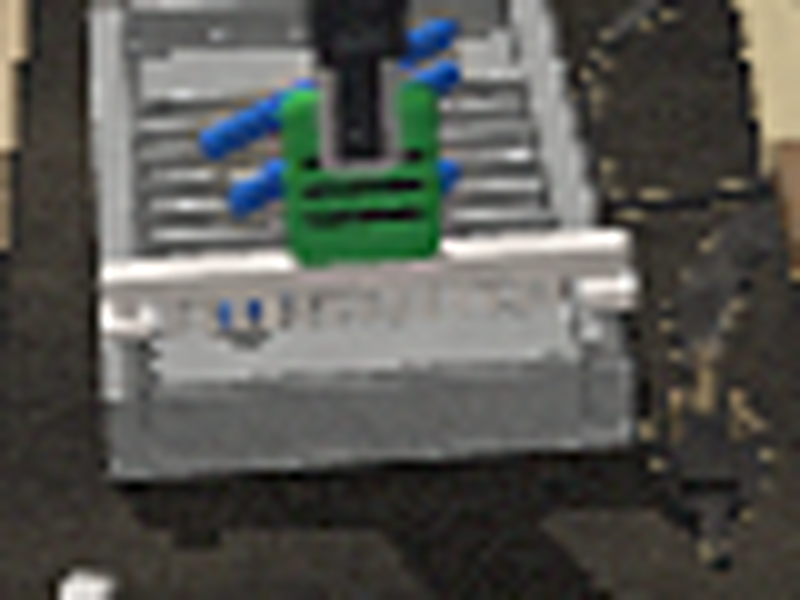

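View pics/t8b.png

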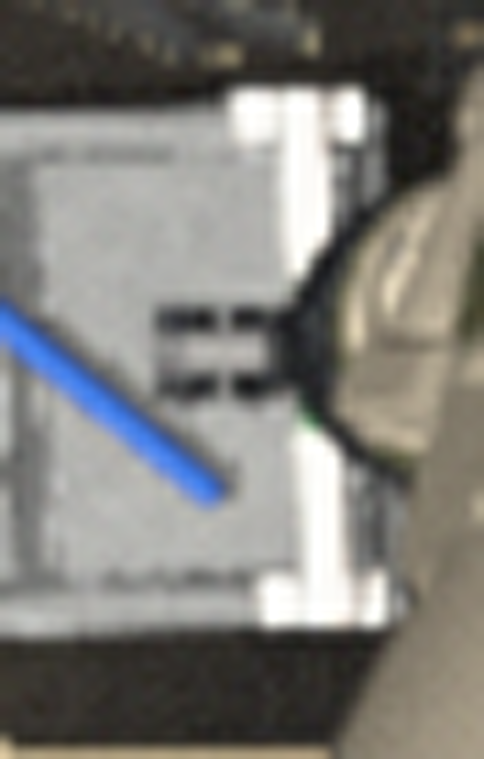

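{"method": "send_rows", "body": {
  "plan": [
    [0,0,-1,0,0,0],
    [0,0,-2,0,0,0],
    [0,0,-2.5,0,0,0],
    [2,0,-2.5,0,0,0],
    [4,0,-2.5,0,0,0],
    [6,0,-2.5,0,0,0],
    [8,0,-2.5,0,0,0],
    [9,0,-2.5,0,0,0],
    [10,0,-2.5,0,0,0],
    [10,0,-2.5,0,0,0]
  ]
}}

```text
clock: 11.1
tcp_pos: [0.4798, -0.1237, 0.0525]
orientation: [0.707, -0.021, 0.707, 0.021]
wrist_force: [0.4, -0.4, -0.5]
finger_gap: 0.0123
```

```bash
python3 -c "
from h import *
t=cam('top');s=cam('side');crop(t,370,236,414,305,11,'t9b');crop(s,260,255,340,315,10,'s9')
print(get_state()['wrist_force'],get_state()['ft_torque'],tool()[0])"
```

```text
[ 0.43972012  0.77120469 -0.78996116] [0.00148039 0.02314973 0.01027768] [ 0.47985087 -0.12373999  0.05262312]
```

View pics/s9.png

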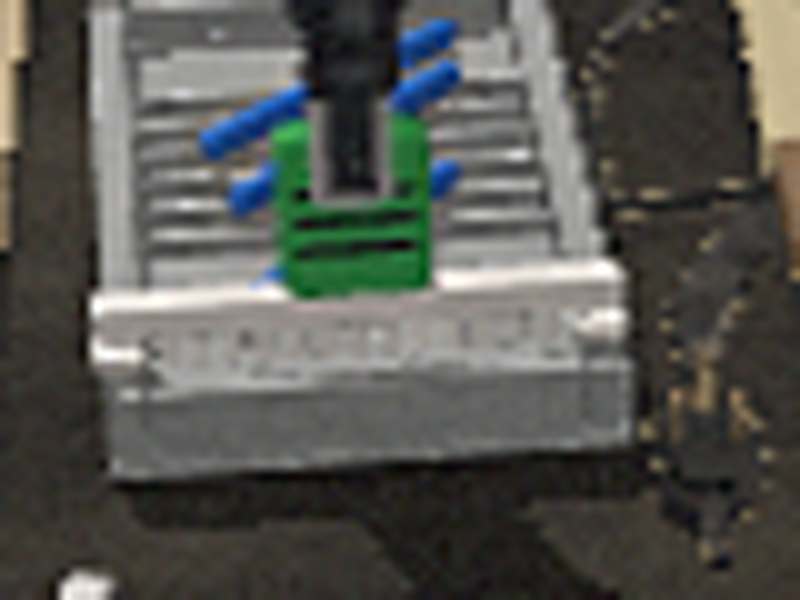

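View pics/t9b.png

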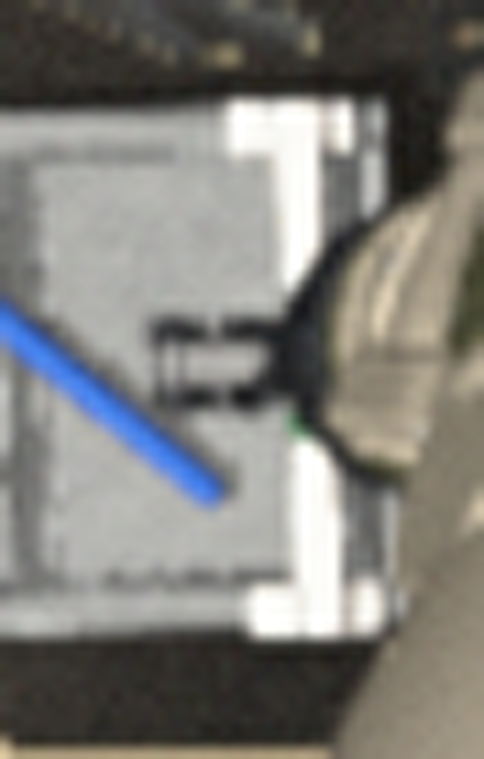

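{"method": "send_rows", "body": {
  "plan": [
    [0,0,0.4,0,0,0],
    [0,0,0.8,0,0,0],
    [0.5,0,0.8,0,0,0],
    [0.5,0,0.8,0,0,0],
    [1,0,0.8,0,0,0],
    [1,0,0.8,0,0,0],
    [1.5,0,0.8,0,0,0],
    [1.5,0,0.8,0,0,0],
    [2,0,0.8,0,0,0],
    [2,0,0.8,0,0,0]
  ]
}}

```text
clock: 12.45
tcp_pos: [0.4808, -0.1238, 0.0509]
orientation: [0.707, -0.021, 0.707, 0.021]
wrist_force: [-1.5, -0.2, 4.0]
finger_gap: 0.0124
```

{"method": "send_rows", "body": {
  "plan": [
    [0,4,0,0,0,0],
    [0,8,0,0,0,0],
    [0,12,0,0,0,0],
    [0,16,0,0,0,0],
    [0,20,0,0,0,0],
    [0,24,0,0,0,0],
    [0,28,0,0,0,0],
    [0,32,0,0,0,0],
    [0,36,0,0,0,0],
    [0,40,0,0,0,0]
  ]
}}

```text
clock: 13.7
tcp_pos: [0.4787, -0.0837, 0.051]
orientation: [0.707, -0.021, 0.706, 0.021]
wrist_force: [-0.9, -0.5, 3.9]
finger_gap: 0.0123
```

{"method": "send_rows", "body": {
  "plan": [
    [0,4,0,0,0,0],
    [0,8,0,0,0,0],
    [0,12,0,0,0,0],
    [0,16,0,0,0,0],
    [0,20,0,0,0,0],
    [0,24,0,0,0,0],
    [0,28,0,0,0,0],
    [0,30,0,0,0,0],
    [0,30,0,0,0,0],
    [0,30,0,0,0,0]
  ]
}}

```text
clock: 14.95
tcp_pos: [0.4769, -0.0535, 0.0509]
orientation: [0.707, -0.021, 0.706, 0.021]
wrist_force: [0.7, -0.7, 6.0]
finger_gap: 0.0125
```

```bash
python3 -c "
from h import *
t=cam('top');s=cam('side');crop(t,320,235,420,305,8,'t10')
print(get_state()['wrist_force'],get_state()['ft_torque'],tool()[0])"
```

```text
[ 0.84097299 -1.22658151  5.46702959] [-0.02379161  0.07706572  0.01642921] [ 0.47686556 -0.05347781  0.05093579]
```

View pics/t10.png

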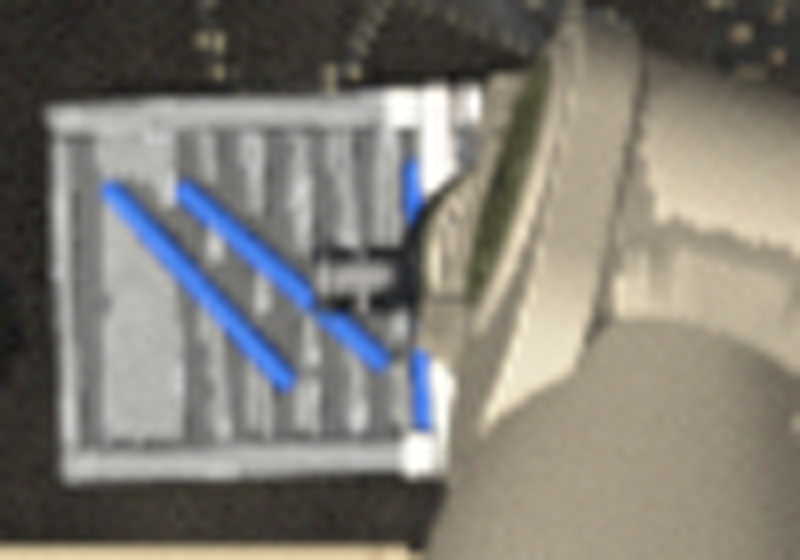

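{"method": "send_rows", "body": {
  "plan": [
    [0,3,0,0,0,0],
    [0,6,0,0,0,0],
    [0,9,0,0,0,0],
    [0,12,0,0,0,0],
    [0,15,0,0,0,0],
    [0,18,0,0,0,0],
    [0,21,0,0,0,0],
    [0,24,0,0,0,0],
    [0,27,0,0,0,0],
    [0,30,0,0,0,0]
  ]
}}

```text
clock: 16.3
tcp_pos: [0.4751, -0.0238, 0.051]
orientation: [0.707, -0.021, 0.706, 0.021]
wrist_force: [0.6, -1.2, 6.1]
finger_gap: 0.0121
```

```bash
python3 -c "
from h import *
t=cam('top');s=cam('side');crop(t,320,235,420,305,8,'t11');crop(s,260,245,340,315,9,'s11')
print(get_state()['wrist_force'],get_state()['ft_torque'],tool()[0])"
```

```text
[ 0.01214953 -0.39131288  6.24028998] [-0.05389002  0.03826398 -0.04794977] [ 0.47509267 -0.02344451  0.05093103]
```

View pics/t11.png

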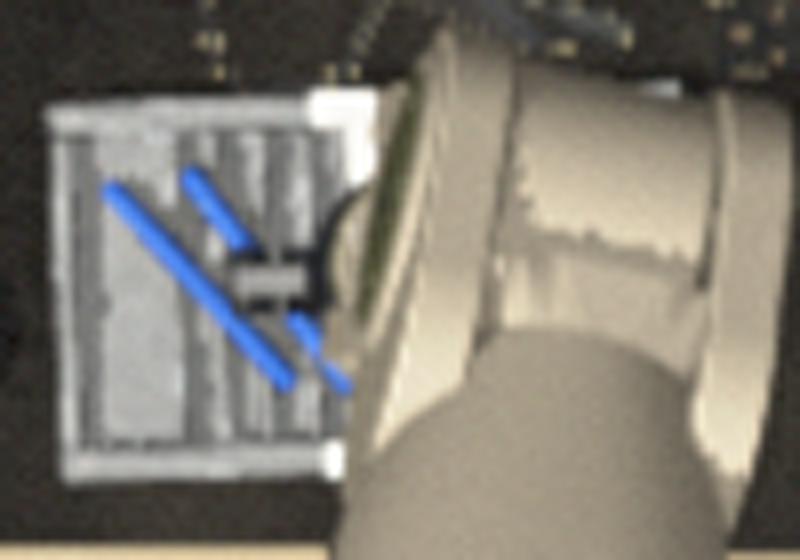

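View pics/s11.png

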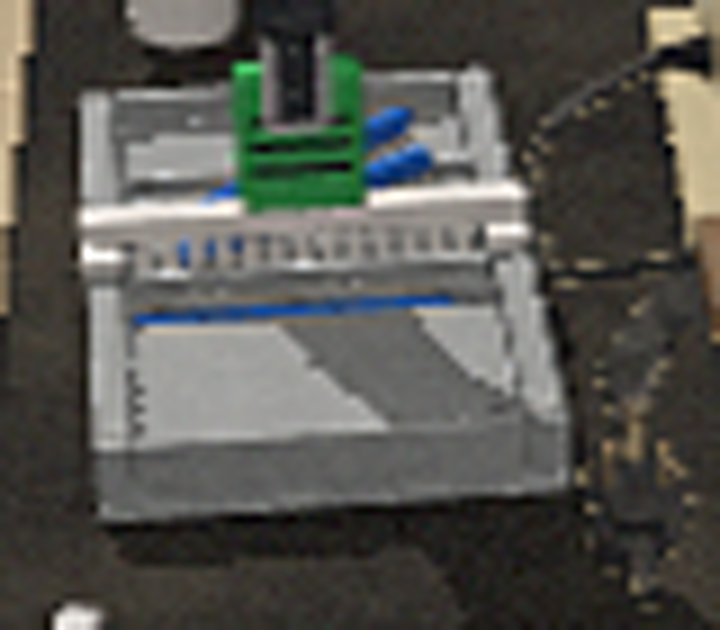

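{"method": "send_rows", "body": {
  "plan": [
    [0,3,0,0,0,0],
    [0,6,0,0,0,0],
    [0,9,0,0,0,0],
    [0,12,0,0,0,0],
    [0,15,0,0,0,0],
    [0,18,0,0,0,0],
    [0,21,0,0,0,0],
    [0,24,0,0,0,0],
    [0,27,0,0,0,0],
    [0,30,0,0,0,0]
  ]
}}

```text
clock: 17.65
tcp_pos: [0.4733, 0.0062, 0.0509]
orientation: [0.707, -0.021, 0.707, 0.021]
wrist_force: [1.1, -0.9, 5.4]
finger_gap: 0.0123
```

```bash
python3 -c "
from h import *
t=cam('top');s=cam('side');crop(t,320,235,420,305,8,'t12');crop(s,260,245,340,315,9,'s12')
print(get_state()['wrist_force'],get_state()['ft_torque'],tool()[0])"
```

```text
[-0.60865096 -0.08522322  5.79658803] [-0.05521185  0.06249926 -0.04390431] [0.47331981 0.0064991  0.05094342]
```

View pics/t12.png

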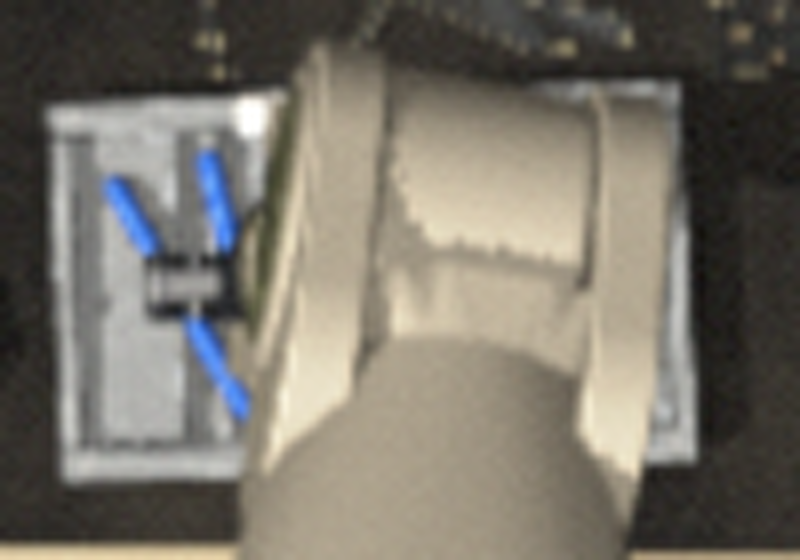

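View pics/s12.png

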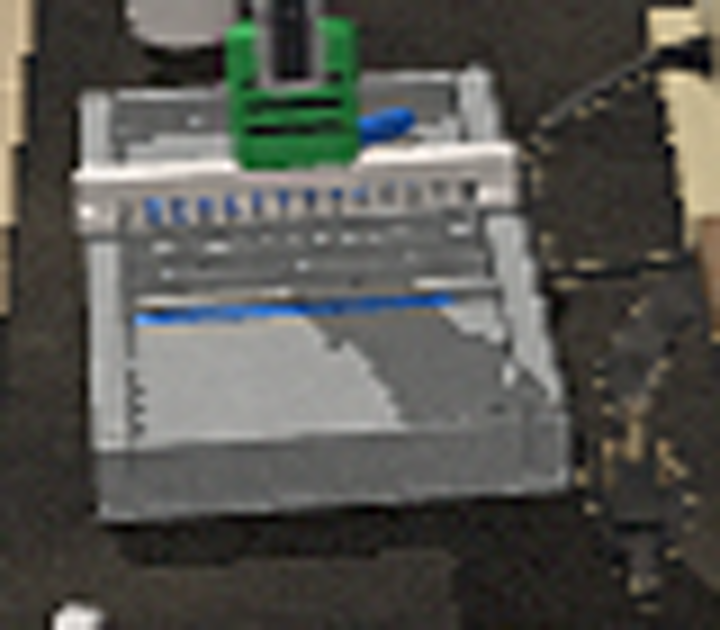

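{"method": "send_rows", "body": {
  "plan": [
    [0,2,0,0,0,0],
    [0,4,0,0,0,0],
    [0,6,0,0,0,0],
    [0,8,0,0,0,0],
    [0,10,0,0,0,0],
    [0,12,0,0,0,0],
    [0,14,0,0,0,0],
    [0,16,0,0,0,0],
    [0,18,0,0,0,0],
    [0,20,0,0,0,0]
  ]
}}

```text
clock: 19.0
tcp_pos: [0.4721, 0.0261, 0.0509]
orientation: [0.707, -0.021, 0.707, 0.021]
wrist_force: [-0.2, -2.6, 5.6]
finger_gap: 0.0122
```

```bash
python3 -c "
from h import *
t=cam('top');s=cam('side');crop(t,320,235,420,305,8,'t13');crop(s,260,245,340,315,9,'s13')
print(get_state()['wrist_force'],get_state()['ft_torque'],tool()[0])"
```

```text
[-0.02140959 -1.16098452  6.20609635] [-0.12856109  0.03626841 -0.06342091] [0.4721259  0.02634628 0.05093643]
```

View pics/t13.png

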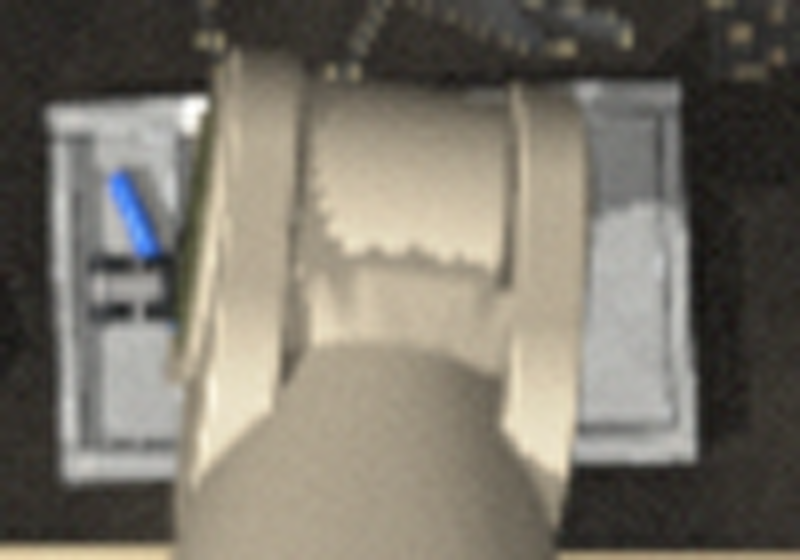

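View pics/s13.png

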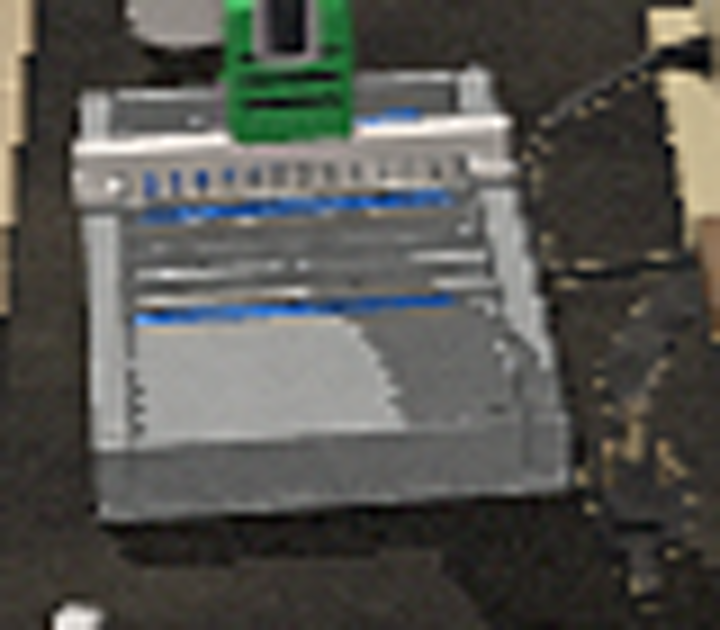

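{"method": "send_rows", "body": {
  "plan": [
    [0,1,0,0,0,0],
    [0,2,0,0,0,0],
    [0,3,0,0,0,0],
    [0,4,0,0,0,0],
    [0,5,0,0,0,0],
    [0,6,0,0,0,0],
    [0,7,0,0,0,0],
    [0,8,0,0,0,0],
    [0,9,0,0,0,0],
    [0,10,0,0,0,0]
  ]
}}

```text
clock: 20.35
tcp_pos: [0.4716, 0.0361, 0.0509]
orientation: [0.707, -0.021, 0.707, 0.021]
wrist_force: [-0.4, -0.9, 6.0]
finger_gap: 0.0124
```

```bash
python3 -c "
from h import *
t=cam('top');s=cam('side');crop(t,320,235,420,305,8,'t14');crop(s,260,245,340,315,9,'s14')
print(get_state()['wrist_force'],get_state()['ft_torque'],tool()[0])"
```

```text
[-0.35741141 -1.20346538  5.46791543] [-0.22101768  0.07647428 -0.0583466 ] [0.47154414 0.03618053 0.05092467]
```

View pics/t14.png

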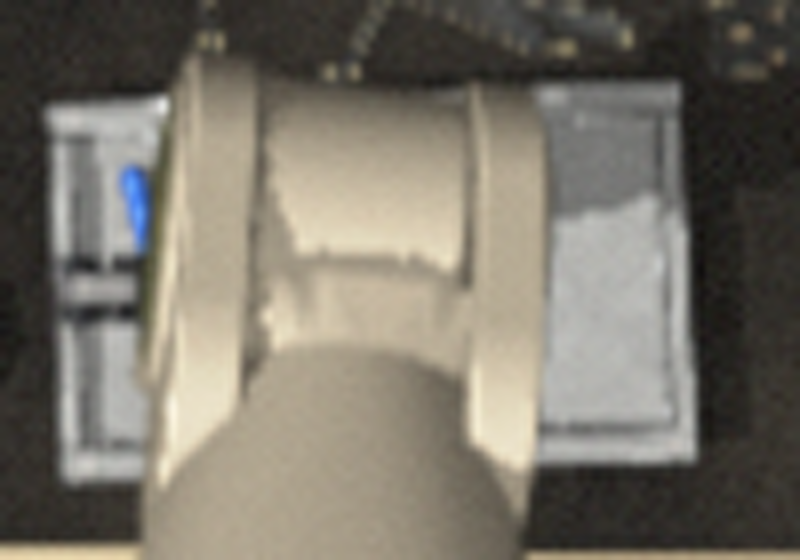

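View pics/s14.png

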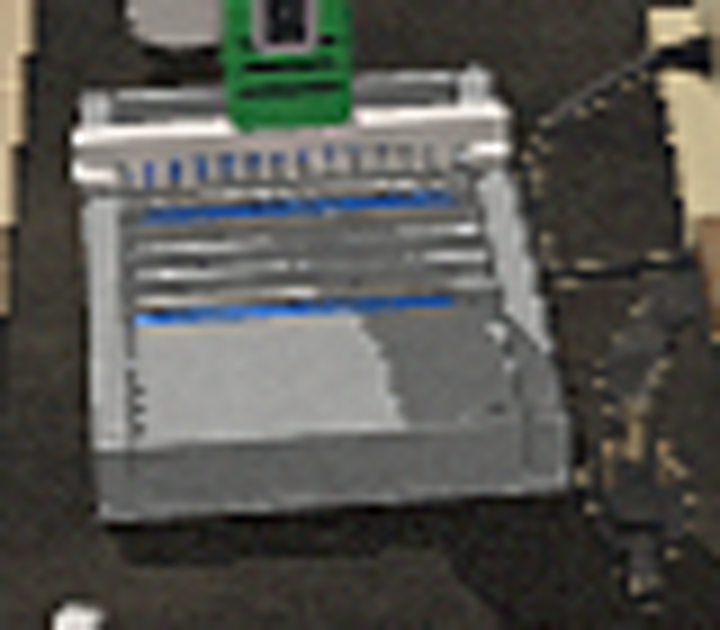

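{"method": "send_rows", "body": {
  "plan": [
    [0,1,0,0,0,0],
    [0,2,0,0,0,0],
    [0,3,0,0,0,0],
    [0,4,0,0,0,0],
    [0,5,0,0,0,0],
    [0,6,0,0,0,0],
    [0,7,0,0,0,0],
    [0,8,0,0,0,0],
    [0,8,0,0,0,0],
    [0,8,0,0,0,0]
  ]
}}

```text
clock: 21.7
tcp_pos: [0.4711, 0.0442, 0.051]
orientation: [0.707, -0.021, 0.707, 0.021]
wrist_force: [-0.2, -1.9, 5.6]
finger_gap: 0.0126
```

```bash
python3 -c "
from h import *
t=cam('top');s=cam('side');crop(t,320,235,420,305,8,'t15');crop(s,260,245,340,315,9,'s15')
print(get_state()['wrist_force'],get_state()['ft_torque'],tool()[0])"
```

```text
[ 0.10659356 -0.47089208  7.18000716] [-0.22019214  0.08405509 -0.00641713] [0.47108697 0.04416687 0.05093992]
```

View pics/t15.png

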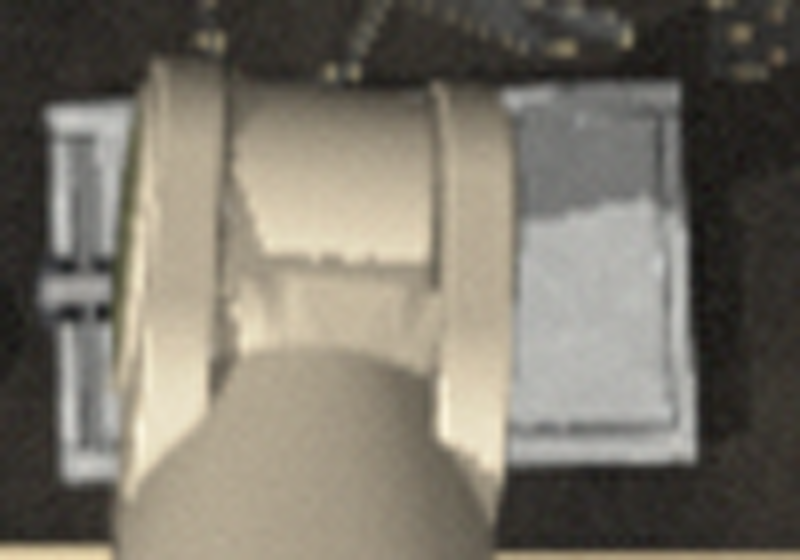

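View pics/s15.png

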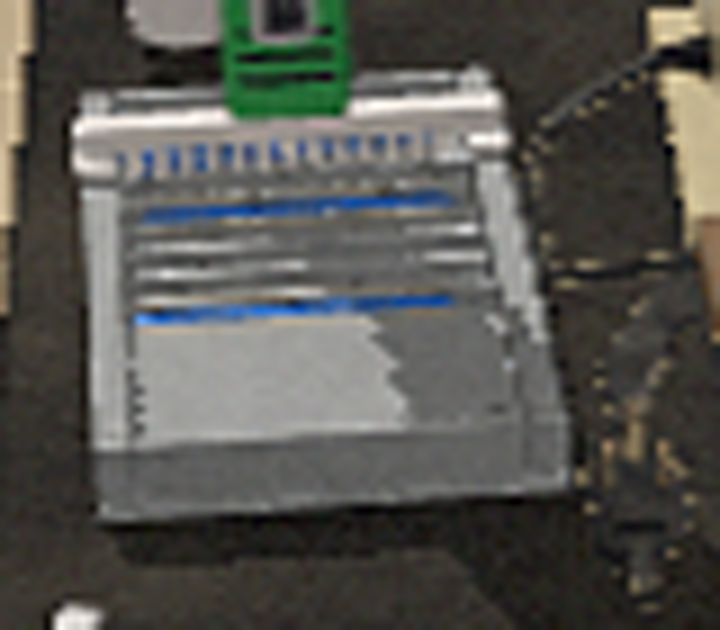

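{"method": "send_rows", "body": {
  "plan": [
    [-4,-1,0,0,0,0],
    [-12,-2,0,0,0,0],
    [-22,-3,0,0,0,0],
    [-30,-10,0,0,0,0],
    [-34,-25,0,0,0,0],
    [-34,-45,0,0,0,0],
    [-34,-65,0,0,0,0],
    [-34,-85,0,0,0,0],
    [-34,-100,0,0,0,0],
    [-34,-100,0,0,0,0]
  ]
}}

```text
clock: 23.05
tcp_pos: [0.4767, -0.0571, 0.0846]
orientation: [0.707, -0.02, 0.707, 0.02]
wrist_force: [-0.5, 0.4, -1.4]
finger_gap: 0.0125
```

```bash
python3 -c "
from h import *
t=cam('top');s=cam('side');crop(t,320,235,420,305,8,'t16');crop(s,260,245,340,315,9,'s16')
print(get_state()['wrist_force'],get_state()['ft_torque'],tool()[0])"
```

```text
[-0.16921663 -0.25994895 -1.80560465] [-0.02379072  0.01268359 -0.03683522] [ 0.47643704 -0.05582444  0.08451502]
```

View pics/t16.png

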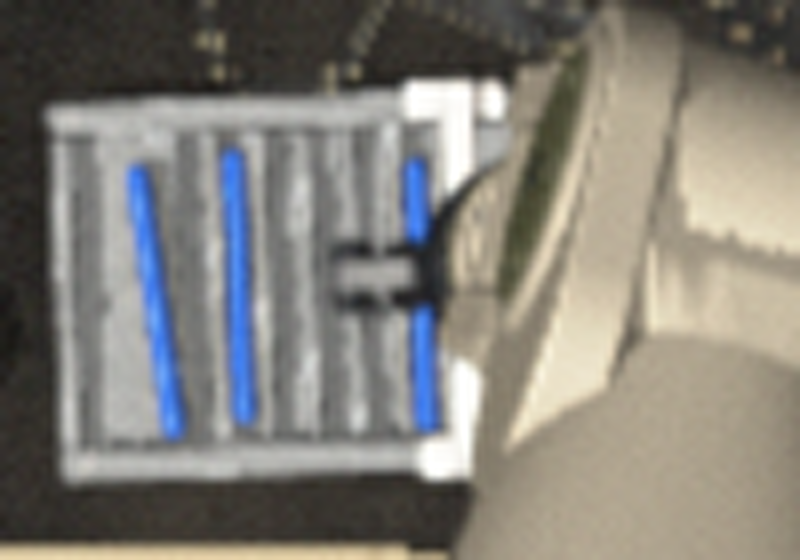

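View pics/s16.png

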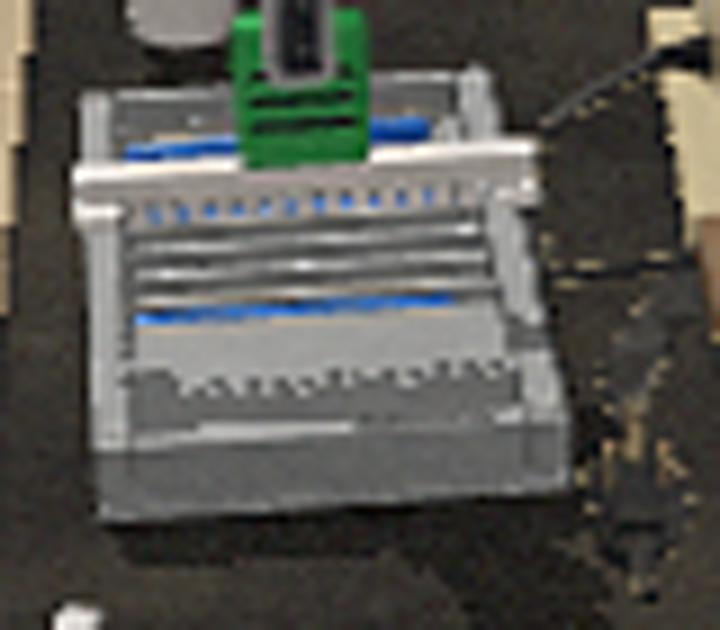

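{"method": "send_rows", "body": {
  "plan": [
    [0,20,0,0,0,0],
    [0,42,0,0,0,0],
    [0,66,0,0,0,0],
    [0,90,0,0,0,0],
    [0,112,0,0,0,0],
    [0,128,0,0,0,0],
    [0,133,0,0,0,0],
    [0,133,0,0,0,0],
    [8,133,0,0,0,0],
    [16,133,0,0,0,0]
  ]
}}

```text
clock: 24.4
tcp_pos: [0.4688, 0.0764, 0.0679]
orientation: [0.707, -0.02, 0.707, 0.02]
wrist_force: [-0.1, 0.8, -1.5]
finger_gap: 0.012
```

```bash
python3 -c "
from h import *
t=cam('top');s=cam('side');crop(t,310,235,410,305,8,'t17');crop(s,260,245,340,315,9,'s17')
print(get_state()['wrist_force'],get_state()['ft_torque'],tool()[0])"
```

```text
[-0.11649384 -0.20075948 -1.68535087] [ 0.05847373  0.0450311  -0.02207887] [0.46779732 0.0765065  0.06722797]
```

View pics/t17.png

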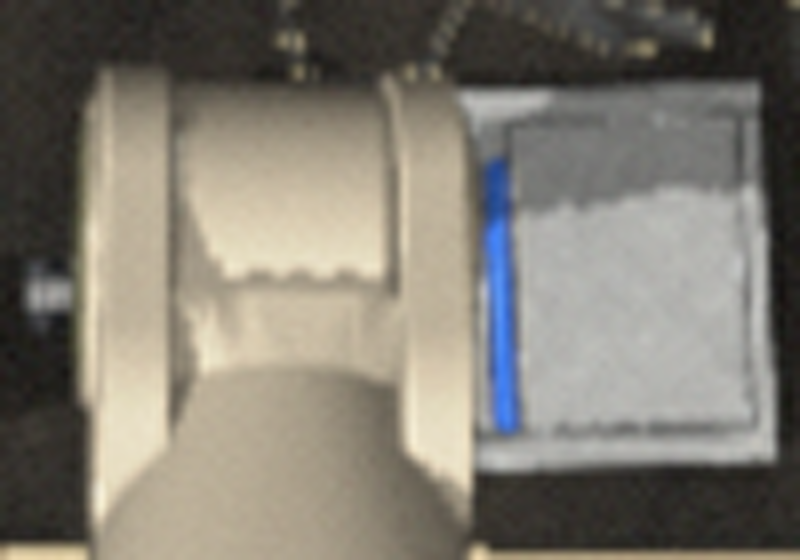

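View pics/s17.png

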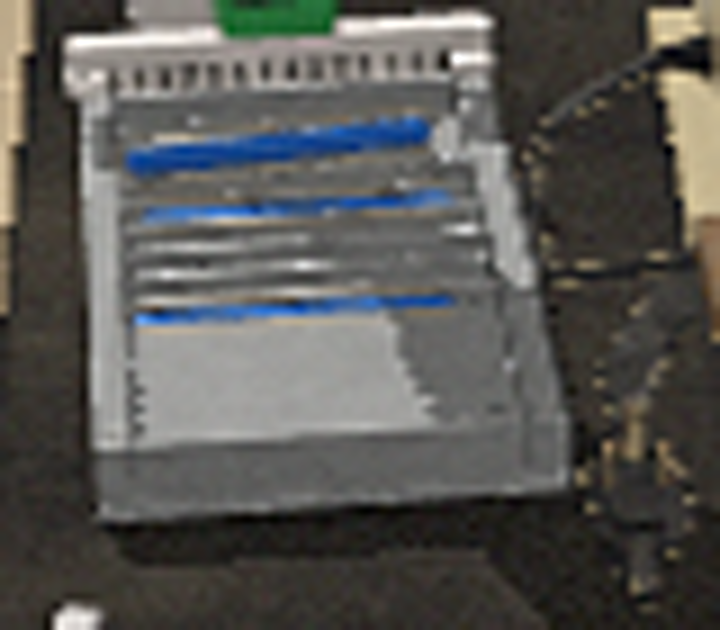

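{"method": "send_rows", "body": {
  "plan": [
    [0,0,0.7,0,0,0],
    [0,0,1.4,0,0,0],
    [3,0,1.4,0,0,0],
    [6,0,1.4,0,0,0],
    [9,0,1.4,0,0,0],
    [12,0,1.4,0,0,0],
    [15,0,1.4,0,0,0],
    [17,0,1.4,0,0,0],
    [18,0,1.4,0,0,0],
    [18,0,1.4,0,0,0]
  ]
}}

```text
clock: 25.75
tcp_pos: [0.4705, 0.077, 0.0509]
orientation: [0.707, -0.021, 0.707, 0.021]
wrist_force: [-1.7, -1.1, 3.4]
finger_gap: 0.0127
```

```bash
python3 -c "
from h import *
t=cam('top');s=cam('side');crop(s,260,245,340,315,9,'s18')
print(get_state()['wrist_force'],get_state()['ft_torque'],tool()[0])"
```

```text
[-2.29477717  0.37810299  2.91787763] [0.01110314 0.23554663 0.00378824] [0.4704909  0.07704868 0.05092455]
```

View pics/s18.png

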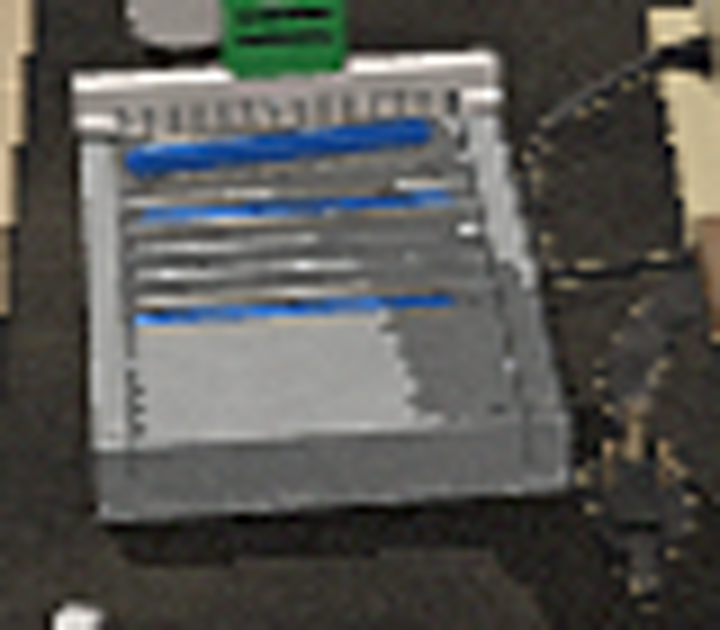

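{"method": "send_rows", "body": {
  "plan": [
    [0,-2,-0.5,0,0,0],
    [0,-4,-0.8,0,0,0],
    [0,-6,-0.8,0,0,0],
    [0,-8,-0.8,0,0,0],
    [0,-10,-0.8,0,0,0],
    [0,-12,-0.8,0,0,0],
    [0,-14,-0.8,0,0,0],
    [0,-16,-0.8,0,0,0],
    [0,-18,-0.8,0,0,0],
    [0,-20,-0.8,0,0,0]
  ]
}}

```text
clock: 27.1
tcp_pos: [0.471, 0.057, 0.0509]
orientation: [0.707, -0.021, 0.706, 0.021]
wrist_force: [0.9, 1.4, 5.8]
finger_gap: 0.0124
```

```bash
python3 -c "
from h import *
t=cam('top');s=cam('side');crop(s,260,245,340,315,9,'s19')
print(get_state()['wrist_force'],get_state()['ft_torque'],tool()[0])"
```

```text
[0.5140418  0.77750714 4.85019638] [0.24956965 0.09615022 0.02724451] [0.47103328 0.05679669 0.05091388]
```

View pics/s19.png

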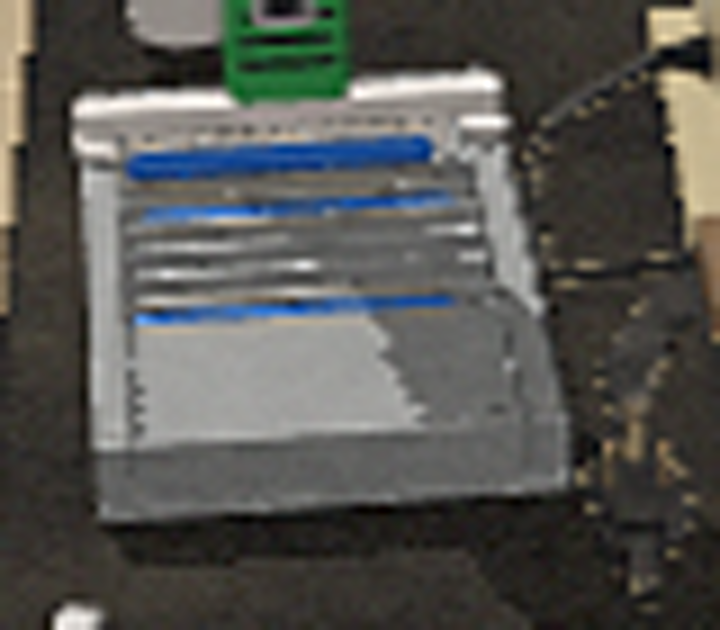

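Aligned with the tines; a bit further to let it drop.

{"method": "send_rows", "body": {
  "plan": [
    [0,-1,0,0,0,0],
    [0,-2,0,0,0,0],
    [0,-3,0,0,0,0],
    [0,-4,0,0,0,0],
    [0,-5,0,0,0,0],
    [0,-6,0,0,0,0],
    [0,-7,0,0,0,0],
    [0,-8,0,0,0,0],
    [0,-9,0,0,0,0],
    [0,-10,0,0,0,0]
  ]
}}

```text
clock: 28.45
tcp_pos: [0.4716, 0.0471, 0.0509]
orientation: [0.707, -0.021, 0.707, 0.021]
wrist_force: [0.5, 1.9, 5.4]
finger_gap: 0.0126
```

```bash
python3 -c "
from h import *
t=cam('top');s=cam('side');crop(s,260,245,340,315,9,'s20')
print(get_state()['wrist_force'],get_state()['ft_torque'],tool()[0])"
```

```text
[0.69124071 0.5347222  4.61522342] [0.33954556 0.09624752 0.00794752] [0.47162693 0.04694001 0.05094384]
```

View pics/s20.png

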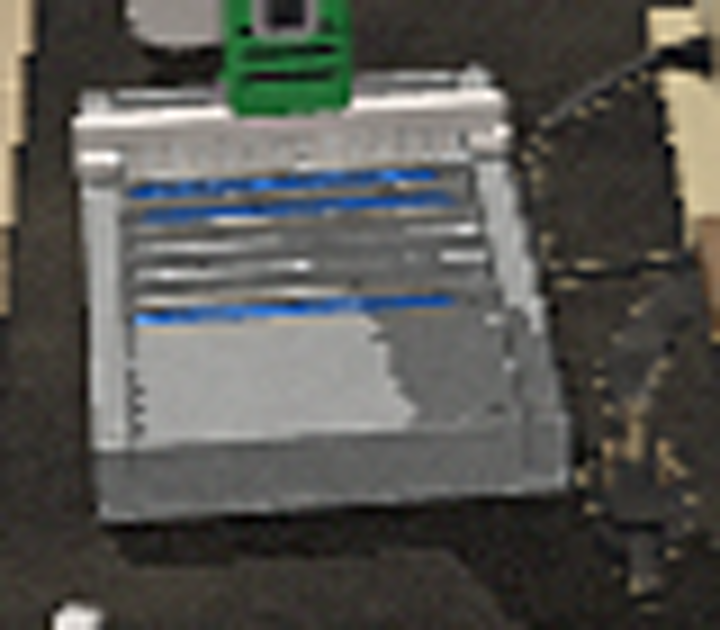

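{"method": "send_rows", "body": {
  "plan": [
    [-4,0,0,0,0,0],
    [-12,0,0,0,0,0],
    [-22,0,0,0,0,0],
    [-34,-5,0,0,0,0],
    [-46,-20,0,0,0,0],
    [-50,-40,0,0,0,0],
    [-50,-65,0,0,0,0],
    [-50,-90,0,0,0,0],
    [-50,-120,0,0,0,0],
    [-50,-150,0,0,0,0]
  ]
}}

```text
clock: 29.8
tcp_pos: [0.4801, -0.1047, 0.1014]
orientation: [0.707, -0.021, 0.707, 0.02]
wrist_force: [0.2, 0.4, -0.6]
finger_gap: 0.0125
```

```bash
python3 -c "
from h import *
t=cam('top');s=cam('side');crop(t,320,235,420,305,8,'t21');crop(s,260,245,340,315,9,'s21')
go((.4681,-.2854,.1),82.1)"
```

```text
shift [   1.7 -178.1  -22.4] rot [11.03  0.1   0.09]
```

View pics/t21.png

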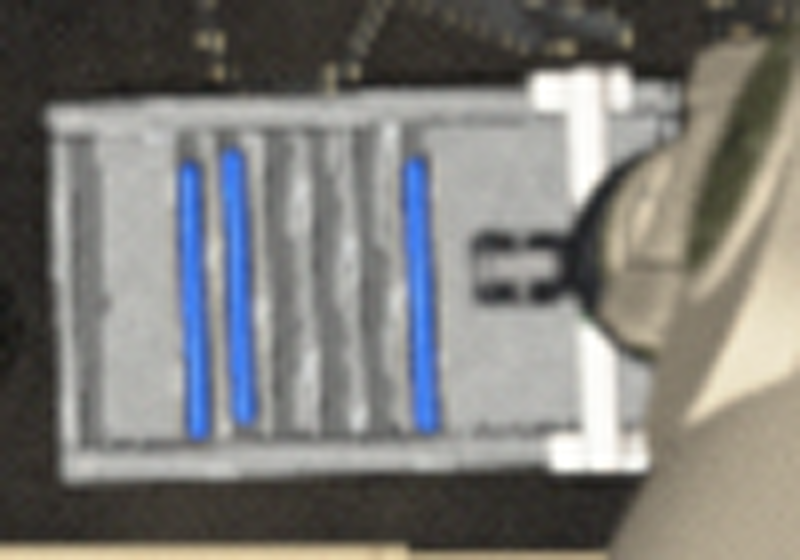

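View pics/s21.png

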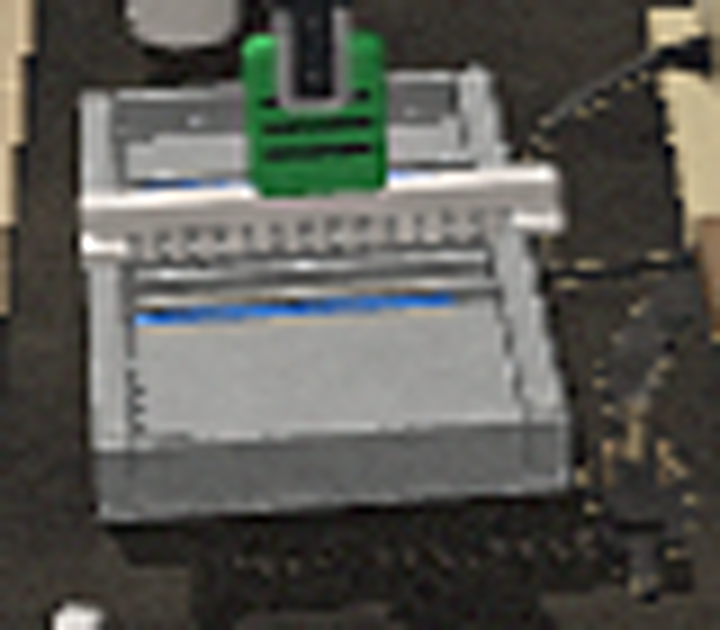

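{"method": "send_rows", "body": {
  "plan": [
    [0,-22,-2,1.4,0,0],
    [0,-45,-5,2.8,0,0],
    [0,-67,-8,4.2,0,0],
    [0,-90,-11,5.6,0,0],
    [0,-112,-14,7,0,0],
    [0,-134,-17,8.4,0,0],
    [0,-156,-20,9.8,0,0],
    [0,-178,-22,11.2,0,0],
    [0,-178,-22,11.2,0,0],
    [0,-178,-22,11.2,0,0]
  ]
}}

```text
clock: 31.15
tcp_pos: [0.4682, -0.2815, 0.1003]
orientation: [0.705, 0.049, 0.706, -0.048]
wrist_force: [-0.3, -0.4, -1.0]
finger_gap: 0.012
```

```bash
python3 -c "
from h import *
print(get_state()['wrist_force']);go((.4681,-.2854,.063),82.1)"
```

```text
[-0.31728978 -0.41549916 -1.00593742]
shift [37.3 -3.9  0.5] rot [ 0.04 -0.04 -0.05]
```

{"method": "send_rows", "body": {
  "plan": [
    [0,-2,0.3,0,0,0],
    [4,-3.5,0.3,0,0,0],
    [10,-3.5,0.3,0,0,0],
    [16,-3.5,0.3,0,0,0],
    [22,-3.5,0.3,0,0,0],
    [28,-3.5,0.3,0,0,0],
    [34,-3.5,0.3,0,0,0],
    [37,-3.5,0.3,0,0,0],
    [37,-3.5,0.3,0,0,0],
    [37,-3.5,0.3,0,0,0]
  ]
}}

```text
clock: 32.4
tcp_pos: [0.4684, -0.2853, 0.0638]
orientation: [0.706, 0.048, 0.705, -0.048]
wrist_force: [-0.0, 0.1, -1.0]
finger_gap: 0.0127
```

```bash
python3 -c "
from h import *
t=cam('top');s=cam('side');crop(t,420,230,500,310,8,'t22');crop(s,250,280,340,345,8,'s22')
print(get_state()['wrist_force']);go((.4681,-.2854,.051),82.1)"
```

```text
[ 0.23032684 -0.0334536  -1.07221473]
shift [12.8 -0.1 -0.3] rot [0.06 0.03 0.01]
```

View pics/t22.png

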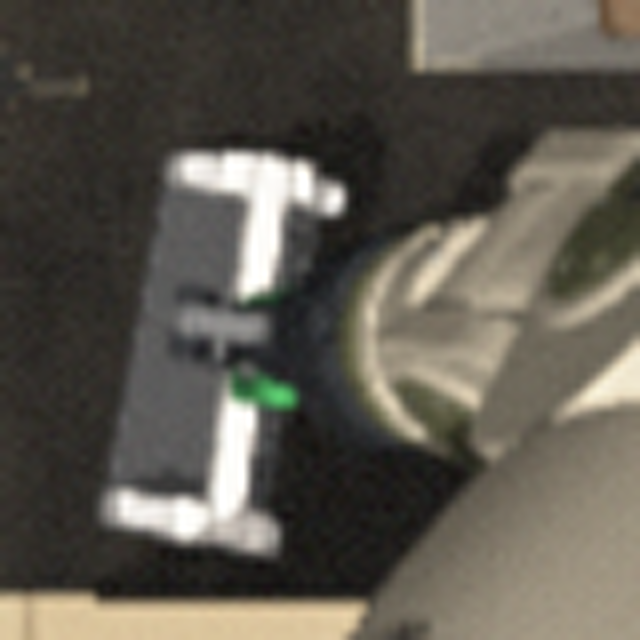

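View pics/s22.png

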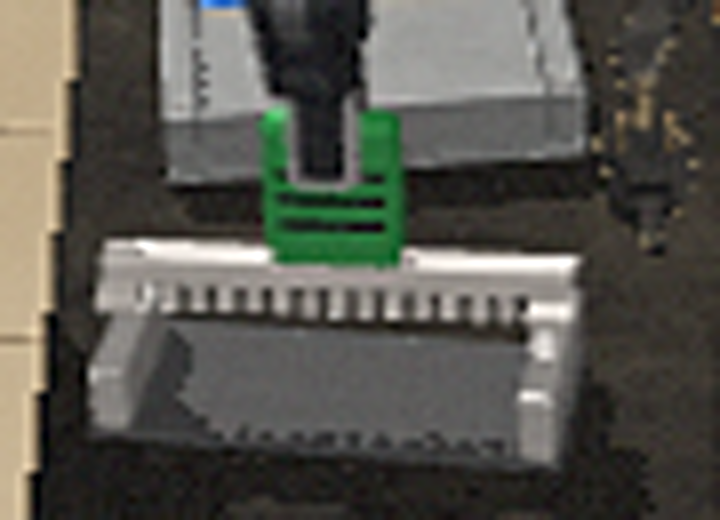

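{"method": "send_rows", "body": {
  "plan": [
    [2,0,0,0,0,0],
    [4,0,0,0,0,0],
    [6,0,0,0,0,0],
    [8,0,0,0,0,0],
    [10,0,0,0,0,0],
    [11,0,0,0,0,0],
    [12,0,0,0,0,0],
    [12.5,0,0,0,0,0],
    [13,0,0,0,0,0],
    [13,0,0,0,0,0]
  ]
}}

```text
clock: 33.75
tcp_pos: [0.4683, -0.2853, 0.051]
orientation: [0.706, 0.048, 0.705, -0.048]
wrist_force: [-0.8, 0.4, 3.7]
finger_gap: 0.0126
```

{"method": "send_rows", "body": {
  "plan": [
    [0,0,0,0,0,0],
    [0,0,0,0,0,0],
    [0,0,0,0,0,0],
    [0,0,0,0,0,0],
    [0,0,0,0,0,0],
    [-10,0,0,0,0,0],
    [-30,0,0,0,0,0],
    [-55,0,0,0,0,0],
    [-85,0,0,0,0,0],
    [-115,0,0,0,0,0]
  ],
  "claw": 50
}}

```text
clock: 35.0
tcp_pos: [0.4683, -0.2852, 0.1673]
orientation: [0.706, 0.048, 0.705, -0.048]
wrist_force: [-0.2, 0.5, 0.0]
finger_gap: 0.0501
```

```bash
python3 -c "
from h import *
t=cam('top','top23');s=cam('side','side23');crop(t,420,230,500,310,6,'t23');crop(s,250,280,340,345,8,'s23')
print(get_state()['wrist_force'],tool()[0])"
```

```text
[-0.15564227  0.49858657  0.61205388] [ 0.47015348 -0.28674095  0.1699519 ]
```

View pics/top23.png

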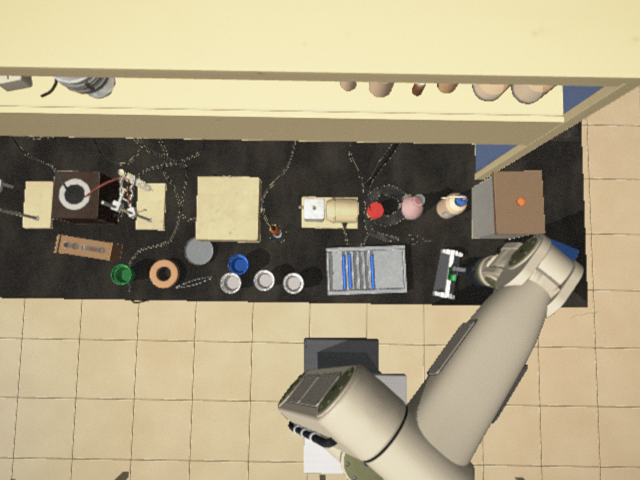

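View pics/s23.png

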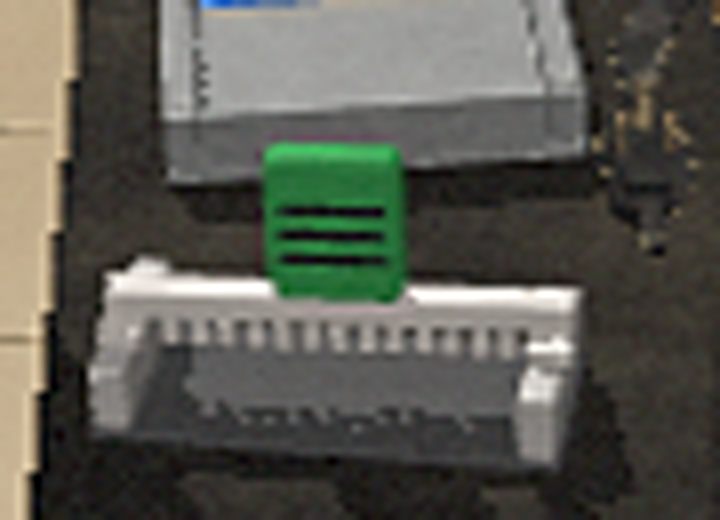

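```bash
cat > cups.py <<'E'
from h import *
def cups(c, show=None):
    f=c["frame"]; h=cv2.cvtColor(f,cv2.COLOR_BGR2HSV); out=[]
    for n,m in (("blue",cv2.inRange(h,(100,120,40),(125,255,255))),("white",cv2.inRange(h,(0,0,125),(180,60,255)))):
        m=m.copy(); m[:, :205]=0; m[:, 318:]=0; m[:243]=0; m[296:]=0
        m=cv2.morphologyEx(m,cv2.MORPH_CLOSE,np.ones((3,3),np.uint8))
        for q in cv2.findContours(m,cv2.RETR_EXTERNAL,cv2.CHAIN_APPROX_NONE)[0]:
            if cv2.contourArea(q)<60: continue
            (x,y),r=cv2.minEnclosingCircle(q); e=cv2.fitEllipse(q); b=cv2.boundingRect(q)
            P=onz(c,e[0],.06); out.append((n,P)); print(n,b,"ell",np.round(e[0],2),np.round(e[1],1),"rim xyz",P.round(4))
    return out
if __name__=="__main__":
    import sys
    t=cam("top"); cups(t); s=cam("side")
    crop(t,205,240,315,300,7,sys.argv[1]+"t");crop(s,255,170,335,260,6,sys.argv[1]+"s")
E
python3 cups.py c0
```

```text
blue (228, 254, 21, 21) ell [238.41 263.96] [19.5 20.6] rim xyz [0.4862 0.3682 0.06  ]
white (283, 273, 21, 21) ell [293.03 282.99] [19.8 20.3] rim xyz [0.4309 0.1994 0.06  ]
white (221, 273, 20, 21) ell [230.35 282.73] [19.7 20.4] rim xyz [0.4284 0.391  0.06  ]
white (254, 270, 21, 21) ell [263.88 279.96] [19.9 20.4] rim xyz [0.4387 0.2888 0.06  ]
white (205, 243, 8, 20) ell [208.06 251.25] [ 7.4 20.8] rim xyz [0.5237 0.4628 0.06  ]
```

View pics/c0t.png

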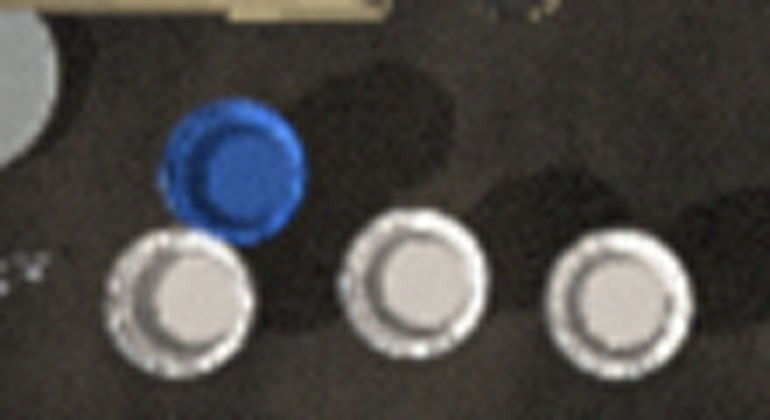

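View pics/c0s.png

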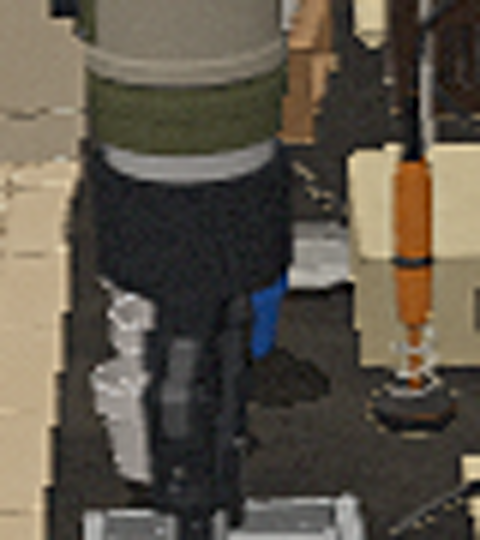

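```bash
python3 -c "
from h import *
go((.45,.05,.17),75);go((.4284,.391,.13),68.4)"
```

```text
shift [ -4.  329.8 -64.3] rot [7.15 0.1  0.05]
shift [  35.6  664.7 -132.3] rot [13.75  0.1   0.04]
```

{"method": "send_rows", "body": {
  "plan": [
    [-3,40,-8,1,0,0],
    [-3,80,-16,2,0,0],
    [-3,125,-25,3,0,0],
    [-3,170,-34,4,0,0],
    [-3,215,-43,5,0,0],
    [-3,260,-52,6,0,0],
    [-3,305,-61,7,0,0],
    [-3,350,-70,8,0,0],
    [-3,395,-79,9,0,0],
    [-3,440,-88,10,0,0]
  ],
  "claw": 80
}}

```text
clock: 36.45
tcp_pos: [0.44, 0.164, 0.1674]
orientation: [0.698, 0.11, 0.699, -0.11]
wrist_force: [1.2, -0.4, -0.7]
finger_gap: 0.0802
```

```bash
python3 -c "
from h import *
print(tool()[0]);go((.4284,.391,.13),68.4)"; python3 cups.py c1
```

```text
[0.43999462 0.16401713 0.16742369]
shift [ 37.4 212.5 -80.7] rot [ 3.72 -0.1   0.05]
blue (228, 254, 21, 21) ell [238.42 263.97] [19.6 20.4] rim xyz [0.4862 0.3682 0.06  ]
white (221, 273, 20, 21) ell [230.37 282.75] [19.6 20.4] rim xyz [0.4284 0.391  0.06  ]
white (254, 254, 64, 42) ell [292.61 277.05] [39.3 70.7] rim xyz [0.449  0.2011 0.06  ]
white (205, 243, 8, 20) ell [208.09 251.35] [ 7.5 20.8] rim xyz [0.5234 0.4627 0.06  ]
```

View pics/c1s.png

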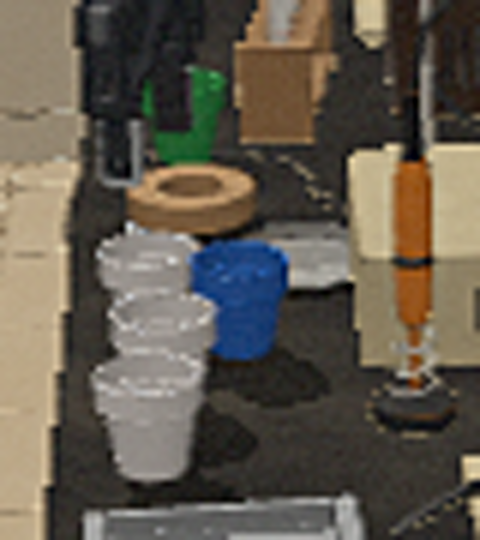

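{"method": "send_rows", "body": {
  "plan": [
    [0,27,-10,0.5,0,0],
    [0,54,-20,1,0,0],
    [0,81,-30,1.5,0,0],
    [0,108,-41,2,0,0],
    [0,135,-51,2.5,0,0],
    [5,162,-61,3,0,0],
    [15,189,-71,3.4,0,0],
    [27,212,-80.5,3.7,0,0],
    [37,212,-80.5,3.7,0,0],
    [37,212,-80.5,3.7,0,0]
  ]
}}

```text
clock: 37.8
tcp_pos: [0.4286, 0.3875, 0.1299]
orientation: [0.694, 0.131, 0.695, -0.133]
wrist_force: [-0.3, -0.4, -0.8]
finger_gap: 0.0799
```

```bash
python3 -c "
from h import *
t=cam('top');s=cam('side')
for n,P in dict(blue=(.4862,.3682,.06),w1=(.4284,.391,.06),w2=(.4387,.2888,.06),w3=(.4309,.1994,.06)).items(): print(n,(proj(s,P)[0]-[255,170])*6)
crop(t,205,240,315,300,7,'c2t');crop(s,255,170,335,260,6,'c2s');print(tool()[0]);go((.4284,.391,.038),68.4)"
```

```text
blue [237.46513873 260.8736739 ]
w1 [145.30353759 250.64255157]
w2 [160.14969542 312.89858392]
w3 [145.03215296 374.10580159]
[0.42953056 0.38794485 0.13146483]
shift [93.5  2.5 -2.1] rot [-0.01 -0.02  0.05]
```

View pics/c2s.png

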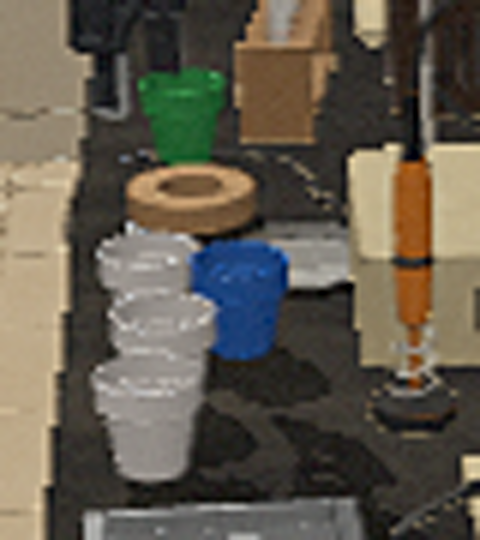

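View pics/c2t.png

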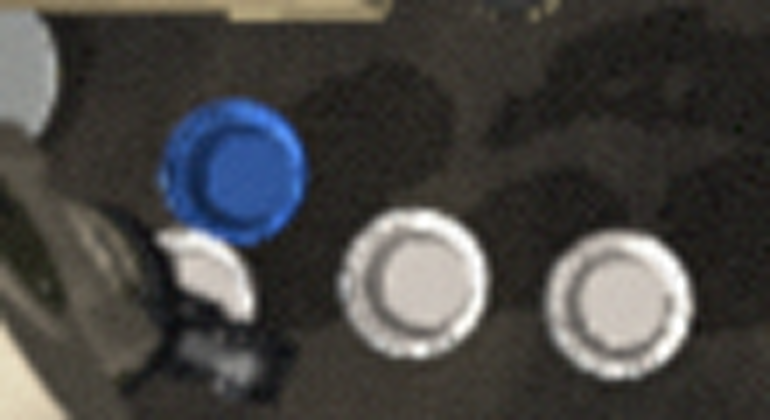

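{"method": "send_rows", "body": {
  "plan": [
    [8,1,0,0,0,0],
    [18,1,0,0,0,0],
    [28,1,0,0,0,0],
    [38,1,0,0,0,0],
    [48,1,0,0,0,0],
    [58,1,0,0,0,0],
    [68,1,0,0,0,0],
    [78,1,0,0,0,0],
    [86,1,0,0,0,0],
    [92,1,0,0,0,0]
  ]
}}

```text
clock: 39.15
tcp_pos: [0.4298, 0.39, 0.039]
orientation: [0.695, 0.132, 0.695, -0.132]
wrist_force: [-0.8, -0.1, 0.4]
finger_gap: 0.0798
```

```bash
python3 -c "
from h import *
t=cam('top');s=cam('side')
crop(t,205,240,315,300,7,'c3t');crop(s,255,170,335,260,6,'c3s');print(get_state()['wrist_force']);go((.4284,.391,.038),68.4)"
```

```text
[ 0.26647516  0.72638169 -0.46363904]
shift [ 0.9  0.7 -1.4] rot [ 0.05 -0.04  0.05]
```

View pics/c3s.png

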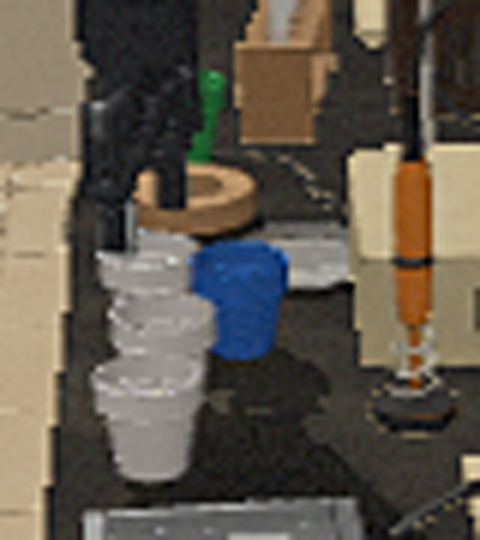

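View pics/c3t.png

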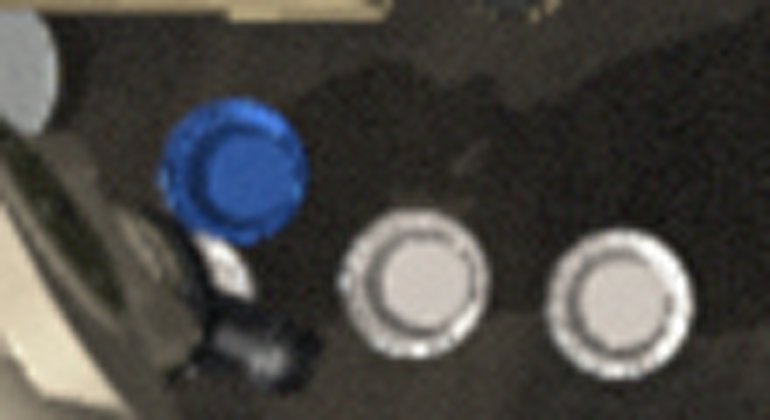

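```bash
python3 -c "
from h import *
s=cam('side')
for z in(.035,.04,.045,.05,.06): print(z,(proj(s,(.413,.352,z))[0]-[255,170])*6)"
```

```text
0.035 [121.52983943 311.99983563]
0.04 [121.12608298 304.5826205 ]
0.045 [120.72139197 297.14823718]
0.05 [120.31576317 289.69662601]
0.06 [119.50167909 274.74148002]
```

{"method": "send_rows", "body": {
  "plan": [
    [0,0.5,-1,0,0,0],
    [0,0.5,-1,0,0,0],
    [0,0.5,-1,0,0,0],
    [0,0.5,-1,0,0,0],
    [0,0.5,-1,0,0,0],
    [0,0.5,-1,0,0,0],
    [0,0.5,-1,0,0,0],
    [0,0.5,-1,0,0,0],
    [0,0.5,-1,0,0,0],
    [0,0.5,-1,0,0,0]
  ],
  "claw": 57,
  "newtons": 25
}}

```text
clock: 40.55
tcp_pos: [0.4291, 0.3909, 0.0396]
orientation: [0.695, 0.132, 0.695, -0.132]
wrist_force: [0.2, 0.7, -0.2]
finger_gap: 0.0571
```

```bash
python3 -c "
from h import *
t=cam('top');s=cam('side')
crop(t,205,240,315,300,7,'c4t');crop(s,255,170,335,260,6,'c4s');print(get_state()['wrist_force'],get_state()['finger_gap']);go((.4284,.391,.038),68.4)"
```

```text
[-0.47794509  0.28342626 -0.58871711] 0.057196880413725296
shift [ 1.6 -0.2 -0.7] rot [ 0.06  0.   -0.  ]
```

View pics/c4s.png

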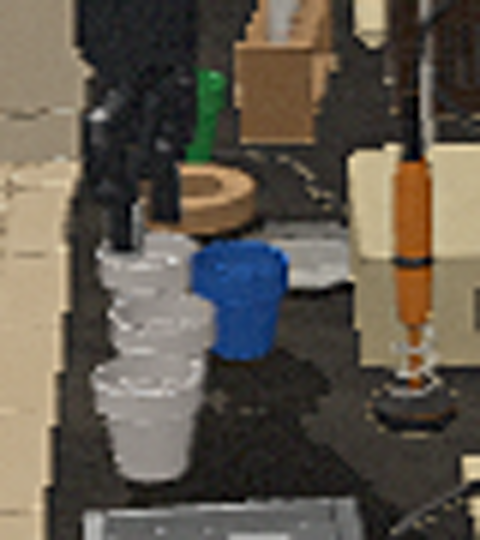

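{"method": "send_rows", "body": {
  "plan": [
    [0,0,0,0,0,0],
    [0,0,0,0,0,0],
    [0,0,0,0,0,0],
    [3,0,0,0,0,0],
    [7,0,0,0,0,0],
    [11,0,0,0,0,0],
    [15,0,0,0,0,0],
    [18,0,0,0,0,0],
    [21,0,0,0,0,0],
    [21,0,0,0,0,0]
  ],
  "claw": 80
}}

```text
clock: 41.9
tcp_pos: [0.4289, 0.3908, 0.0183]
orientation: [0.695, 0.132, 0.695, -0.132]
wrist_force: [0.1, 0.1, -0.3]
finger_gap: 0.0798
```

```bash
python3 -c "
from h import *
t=cam('top');s=cam('side')
crop(t,205,240,315,300,7,'c5t');crop(s,255,170,335,260,6,'c5s');print(get_state()['wrist_force'],get_state()['finger_gap']);go((.4284,.391,.018),68.4)"
```

```text
[1.17330361 0.30594844 0.72438744] 0.08005407098932123
shift [ 0.7 -0.3 -0.7] rot [ 0.05  0.   -0.01]
```

View pics/c5s.png

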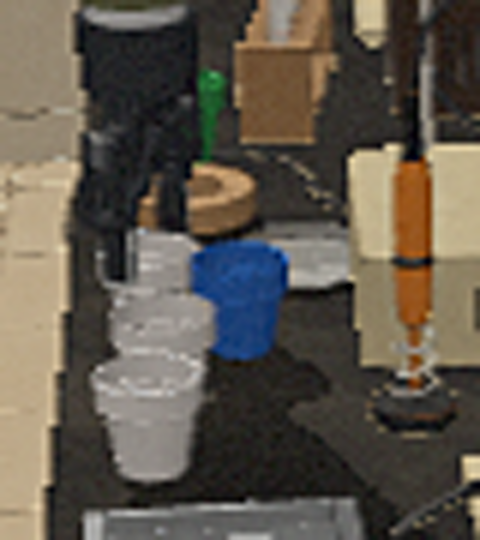

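Tips now beside the band. Close gently.

{"method": "send_rows", "body": {
  "plan": [
    [0,0,0,0,0,0],
    [0,0,0,0,0,0],
    [0,0,0,0,0,0],
    [0,0,0,0,0,0],
    [0,0,0,0,0,0],
    [0,0,0,0,0,0],
    [0,0,0,0,0,0],
    [0,0,0,0,0,0],
    [0,0,0,0,0,0],
    [0,0,0,0,0,0]
  ],
  "claw": 56,
  "newtons": 25
}}

```text
clock: 43.25
tcp_pos: [0.4296, 0.3911, 0.0191]
orientation: [0.695, 0.132, 0.694, -0.132]
wrist_force: [1.0, -1.6, 5.2]
finger_gap: 0.0611
```

```bash
python3 -c "
from h import *
t=cam('top');s=cam('side')
crop(t,205,240,315,300,7,'c6t');crop(s,255,170,335,260,6,'c6s');print(get_state()['wrist_force'],get_state()['finger_gap'])"
```

```text
[ 0.32084584 -0.38868775  5.93782243] 0.060725023539554925
```

View pics/c6s.png

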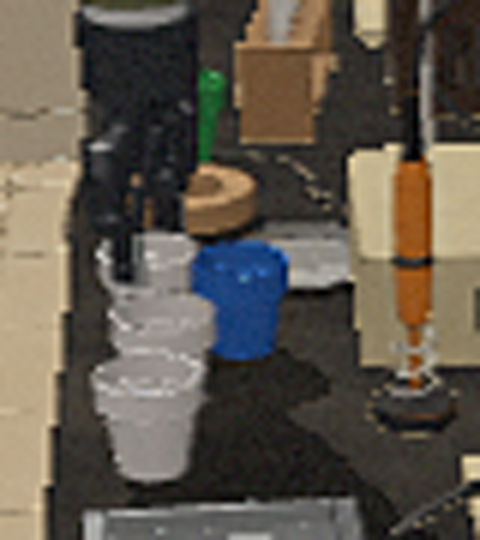

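{"method": "send_rows", "body": {
  "plan": [
    [-4,0,0,0,0,0],
    [-10,0,0,0,0,0],
    [-18,0,0,0,0,0],
    [-28,0,0,0,0,0],
    [-38,0,0,0,0,0],
    [-50,0,0,0,0,0],
    [-62,0,0,0,0,0],
    [-74,0,0,0,0,0],
    [-84,0,0,0,0,0],
    [-84,0,0,0,0,0]
  ],
  "newtons": 35
}}

```text
clock: 44.6
tcp_pos: [0.4297, 0.3913, 0.1037]
orientation: [0.695, 0.133, 0.694, -0.132]
wrist_force: [-0.1, -0.1, -0.7]
finger_gap: 0.061
```

```bash
python3 cups.py c7; python3 -c "
from h import *
print(get_state()['finger_gap'],tool()[0])
s=cam('side');crop(s,245,150,335,245,6,'c7s')"
```

```text
blue (228, 254, 22, 21) ell [238.33 264.12] [20.  20.4] rim xyz [0.4857 0.3685 0.06  ]
white (283, 273, 21, 21) ell [293.03 283.06] [19.9 20.2] rim xyz [0.4307 0.1994 0.06  ]
white (254, 270, 21, 21) ell [263.98 280.13] [19.4 20.5] rim xyz [0.4381 0.2885 0.06  ]
white (205, 243, 8, 16) ell [208.25 249.96] [ 7.6 16.2] rim xyz [0.5276 0.4623 0.06  ]
0.06077344054100456 [0.42904188 0.39088244 0.10248933]
```

View pics/c7s.png

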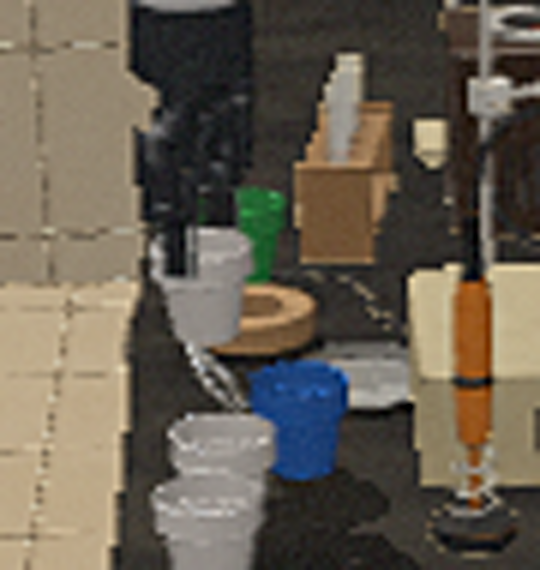

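View pics/c7t.png

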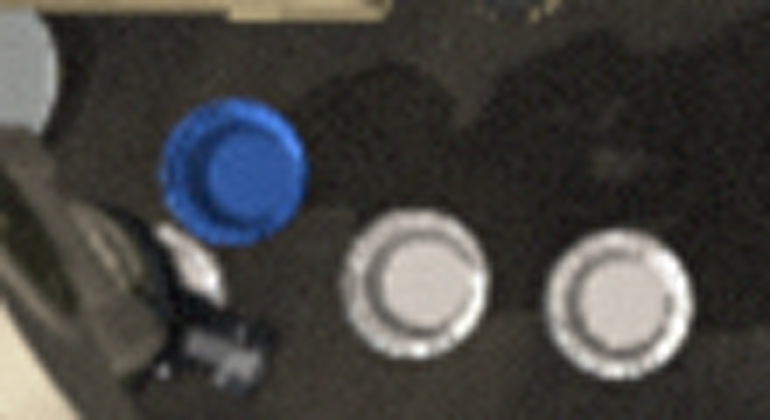

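{"method": "send_rows", "body": {
  "plan": [
    [0,0,10,0,0,0],
    [0,0,22,0,0,0],
    [0,0,34,0,0,0],
    [0,0,46,0,0,0],
    [0,0,56,0,0,0],
    [0,0,62,0,0,0],
    [0,0,62,0,0,0],
    [0,0,62,0,0,0],
    [6,0,62,0,0,0],
    [12,0,62,0,0,0]
  ]
}}

```text
clock: 46.0
tcp_pos: [0.4864, 0.3683, 0.0902]
orientation: [0.695, 0.132, 0.695, -0.132]
wrist_force: [0.0, -0.5, -1.3]
finger_gap: 0.0612
```

```bash
python3 -c "
from h import *
t=cam('top');s=cam('side')
crop(t,205,240,315,300,7,'c8t');crop(s,255,150,335,245,6,'c8s');print(get_state()['wrist_force'],get_state()['finger_gap'],tool()[0])"
```

```text
[-1.10145259  0.63102821 -0.73588317] 0.06119778745641741 [0.48590003 0.36791711 0.08946581]
```

View pics/c8s.png

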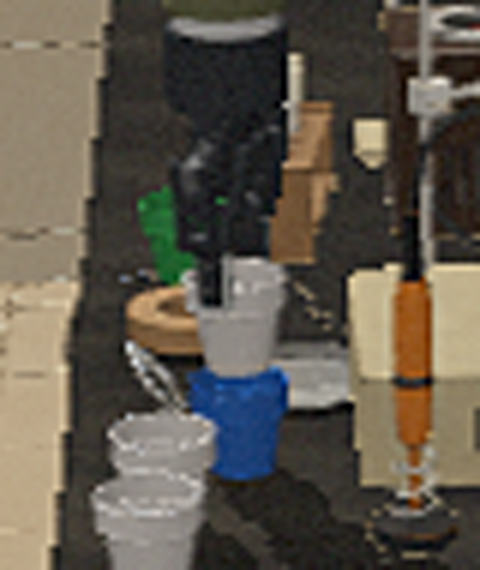

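View pics/c8t.png

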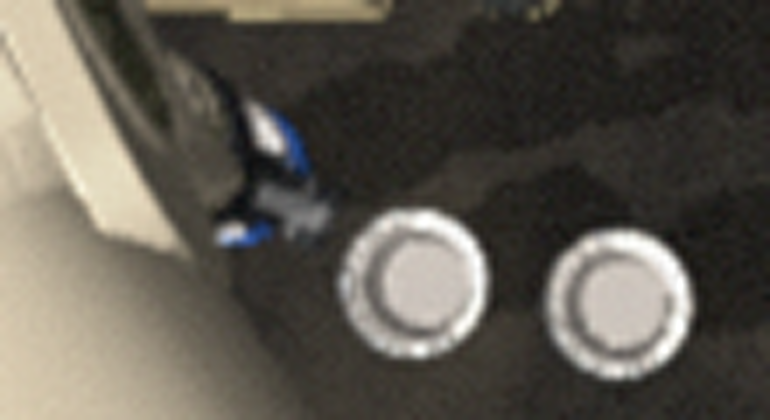

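{"method": "send_rows", "body": {
  "plan": [
    [6,0,0,0,0,0],
    [12,0,0,0,0,0],
    [18,0,0,0,0,0],
    [24,0,0,0,0,0],
    [30,0,0,0,0,0],
    [36,0,0,0,0,0],
    [41,0,0,0,0,0],
    [45,0,0,0,0,0],
    [48,0,0,0,0,0],
    [50,0,0,0,0,0]
  ]
}}

```text
clock: 47.35
tcp_pos: [0.4868, 0.3683, 0.0405]
orientation: [0.695, 0.132, 0.695, -0.132]
wrist_force: [0.3, 0.2, -0.0]
finger_gap: 0.0611
```

{"method": "send_rows", "body": {
  "plan": [
    [0.5,0,0,0,0,0],
    [1,0,0,0,0,0],
    [1.5,0,0,0,0,0],
    [2,0,0,0,0,0],
    [2,0,0,0,0,0],
    [2.5,0,0,0,0,0],
    [2.5,0,0,0,0,0],
    [3,0,0,0,0,0],
    [3,0,0,0,0,0],
    [3,0,0,0,0,0]
  ]
}}

```text
clock: 48.6
tcp_pos: [0.487, 0.3681, 0.0383]
orientation: [0.695, 0.132, 0.694, -0.132]
wrist_force: [-1.0, -1.2, 5.7]
finger_gap: 0.061
```

{"method": "send_rows", "body": {
  "plan": [
    [0,0,0,0,0,0],
    [0,0,0,0,0,0],
    [0,0,0,0,0,0],
    [0,0,0,0,0,0],
    [-3,0,0,0,0,0],
    [-13,0,0,0,0,0],
    [-30,0,0,0,0,0],
    [-60,0,0,0,0,0],
    [-90,0,0,0,0,0],
    [-110,0,0,0,0,0]
  ],
  "claw": 80
}}

```text
clock: 49.85
tcp_pos: [0.4876, 0.3687, 0.1509]
orientation: [0.696, 0.133, 0.694, -0.131]
wrist_force: [0.1, 0.2, -0.1]
finger_gap: 0.08
```

```bash
python3 -c "
from h import *
t=cam('top');s=cam('side')
crop(t,205,240,315,300,7,'c9t');crop(s,255,150,335,245,6,'c9s');print(get_state()['finger_gap'],tool()[0]);go((.4397,.289,.13),68.4)"
```

```text
0.07986288949943394 [0.48869134 0.36929275 0.15186162]
shift [ 21.3 -92.8 -16.2] rot [ 0.06  0.24 -0.31]
```

View pics/c9s.png

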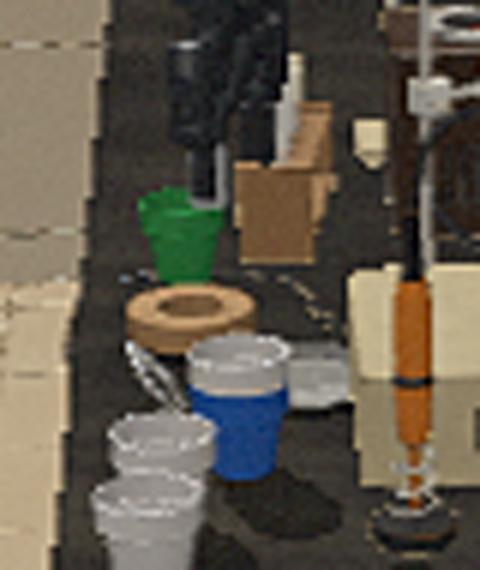

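```bash
python3 -c "
from h import *
t=cam('top');s=cam('side');print(get_state()['joint_pos'])
crop(t,205,240,315,300,7,'c9t');go((.439,.2888,.10),30)"; python3 cups.py c9
```

```text
[5.16096807e-01 4.02817294e-01 2.76338851e-02 1.19384443e+00
 4.67295311e-05 8.92126683e-01]
shift [ 48.3 -91.8 -15.6] rot [ 3.846e+01  3.000e-02 -1.000e-01]
white (283, 273, 21, 21) ell [293.02 282.96] [19.8 20.3] rim xyz [0.431  0.1994 0.06  ]
white (254, 270, 21, 21) ell [263.9 280. ] [19.9 20.5] rim xyz [0.4385 0.2887 0.06  ]
white (205, 243, 25, 53) ell [213.83 275.89] [21.2 59.1] rim xyz [0.4484 0.4423 0.06  ]
```

{"method": "send_rows", "body": {
  "plan": [
    [0,-12,-2,5,0,0],
    [0,-25,-4,10,0,0],
    [0,-40,-7,16,0,0],
    [0,-55,-9,22,0,0],
    [0,-70,-12,28,0,0],
    [0,-82,-14,33,0,0],
    [0,-92,-15.6,38.4,0,0],
    [15,-92,-15.6,38.4,0,0],
    [32,-92,-15.6,38.4,0,0],
    [48,-92,-15.6,38.4,0,0]
  ]
}}

```text
clock: 51.4
tcp_pos: [0.4379, 0.2883, 0.0974]
orientation: [0.613, 0.352, 0.613, -0.353]
wrist_force: [0.3, -0.1, -0.3]
finger_gap: 0.0801
```

```bash
python3 -c "
from h import *
t=cam('top');s=cam('side')
crop(t,205,240,315,300,7,'c10t');crop(s,255,150,335,245,6,'c10s');print(tool()[0]);go((.439,.2888,.018),30)"
```

```text
[0.43649789 0.28764238 0.0963356 ]
shift [78.3  3.2  0.3] rot [ 0.15 -0.04  0.3 ]
```

View pics/c10t.png

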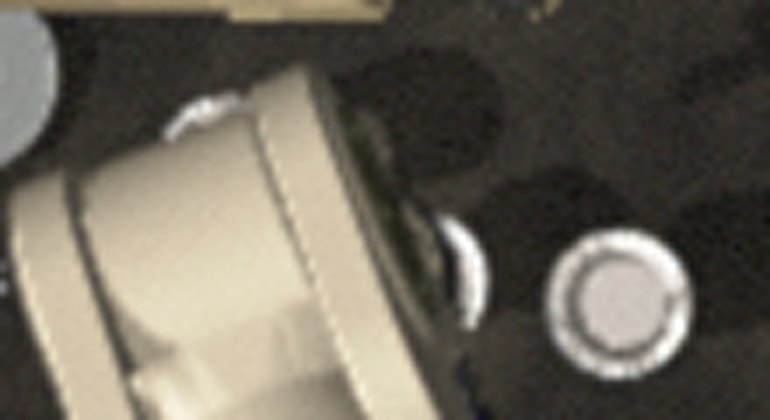

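View pics/c10s.png

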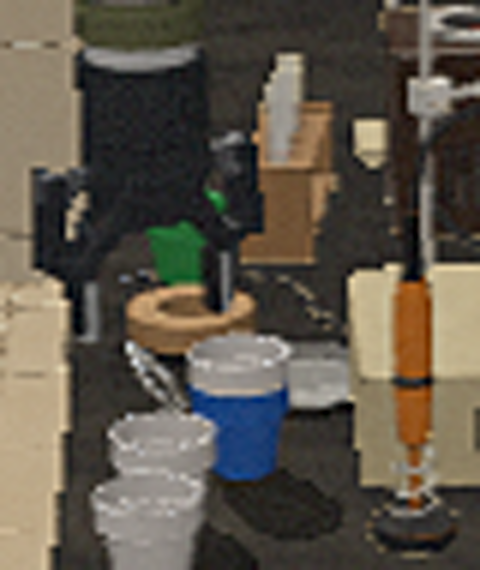

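{"method": "send_rows", "body": {
  "plan": [
    [0,0,0,0,0,0],
    [0,0,0,0,0,0],
    [6,0,0,0,0,0],
    [14,0,0,0,0,0],
    [22,0,0,0,0,0],
    [30,0,0,0,0,0],
    [36,0,0,0,0,0],
    [40,0,0,0,0,0],
    [40,0,0,0,0,0],
    [40,0,0,0,0,0]
  ]
}}

```text
clock: 52.75
tcp_pos: [0.4387, 0.2884, 0.0598]
orientation: [0.613, 0.353, 0.612, -0.353]
wrist_force: [0.1, -0.2, 0.0]
finger_gap: 0.0801
```

```bash
python3 -c "
from h import *
t=cam('top');s=cam('side')
crop(s,245,150,335,245,6,'c11s');go((.439,.2888,.018),30)"
```

```text
shift [41.9  0.4 -0.2] rot [ 0.05  0.   -0.04]
```

View pics/c11s.png

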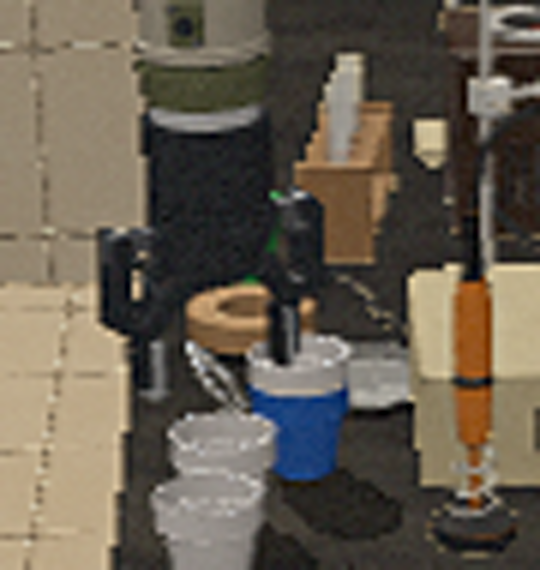

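{"method": "send_rows", "body": {
  "plan": [
    [6,0,0,0,0,0],
    [12,0,0,0,0,0],
    [18,0,0,0,0,0],
    [24,0,0,0,0,0],
    [30,0,0,0,0,0],
    [36,0,0,0,0,0],
    [40,0,0,0,0,0],
    [41,0,0,0,0,0],
    [41,0,0,0,0,0],
    [41,0,0,0,0,0]
  ]
}}

```text
clock: 54.1
tcp_pos: [0.4387, 0.2884, 0.0189]
orientation: [0.613, 0.353, 0.612, -0.353]
wrist_force: [-0.5, 0.3, -0.4]
finger_gap: 0.0798
```

{"method": "send_rows", "body": {
  "plan": [
    [0,0,0,0,0,0],
    [0,0,0,0,0,0],
    [0,0,0,0,0,0],
    [0,0,0,0,0,0],
    [0,0,0,0,0,0],
    [0,0,0,0,0,0],
    [0,0,0,0,0,0],
    [0,0,0,0,0,0],
    [0,0,0,0,0,0],
    [0,0,0,0,0,0]
  ],
  "claw": 56,
  "newtons": 25
}}

```text
clock: 55.35
tcp_pos: [0.4388, 0.2884, 0.0192]
orientation: [0.613, 0.354, 0.612, -0.353]
wrist_force: [-1.7, -0.9, 5.7]
finger_gap: 0.0609
```

{"method": "send_rows", "body": {
  "plan": [
    [-4,0,0,0,0,0],
    [-12,0,0,0,0,0],
    [-24,0,0,0,0,0],
    [-38,0,0,0,0,0],
    [-52,0,0,0,0,0],
    [-66,0,0,0,0,0],
    [-80,0,0,0,0,0],
    [-94,0,0,0,0,0],
    [-104,0,0,0,0,0],
    [-104,0,0,0,0,0]
  ],
  "newtons": 35
}}

```text
clock: 56.6
tcp_pos: [0.4391, 0.2886, 0.1235]
orientation: [0.613, 0.354, 0.612, -0.353]
wrist_force: [-0.4, 0.8, 0.5]
finger_gap: 0.0605
```

```bash
python3 -c "
from h import *
t=cam('top');s=cam('side')
crop(t,205,240,315,300,7,'c12t');crop(s,245,150,335,245,6,'c12s');print(get_state()['finger_gap'],tool()[0]);go((.4868,.3682,.123),30)"
```

```text
0.06075422642478655 [0.43830473 0.28824661 0.12232968]
shift [ -0.7  82.  -44.9] rot [ 0.05 -0.01  0.02]
```

View pics/c12s.png

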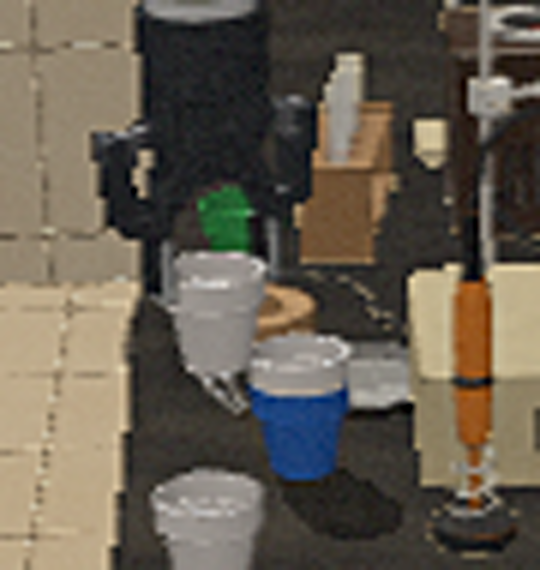

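View pics/c12t.png

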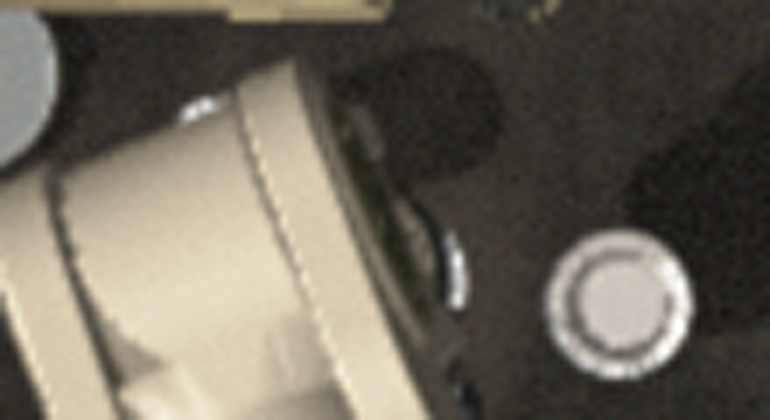

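{"method": "send_rows", "body": {
  "plan": [
    [0,12,-6,0,0,0],
    [0,26,-14,0,0,0],
    [0,42,-23,0,0,0],
    [0,58,-32,0,0,0],
    [0,72,-39,0,0,0],
    [0,81.5,-44.5,0,0,0],
    [0,81.5,-44.5,0,0,0],
    [0,81.5,-44.5,0,0,0],
    [5,81.5,-44.5,0,0,0],
    [10,81.5,-44.5,0,0,0]
  ]
}}

```text
clock: 57.95
tcp_pos: [0.4866, 0.3673, 0.1124]
orientation: [0.612, 0.353, 0.612, -0.353]
wrist_force: [1.0, 0.2, -0.8]
finger_gap: 0.0609
```

```bash
python3 -c "
from h import *
t=cam('top');s=cam('side')
crop(s,255,140,335,235,6,'c13s');print(get_state()['finger_gap'],tool()[0]);go((.487,.3682,.060),30)"
```

```text
0.060406658713624654 [0.48611464 0.36712217 0.11180276]
shift [51.8  1.4 -0.5] rot [ 0.04 -0.    0.08]
```

View pics/c13s.png

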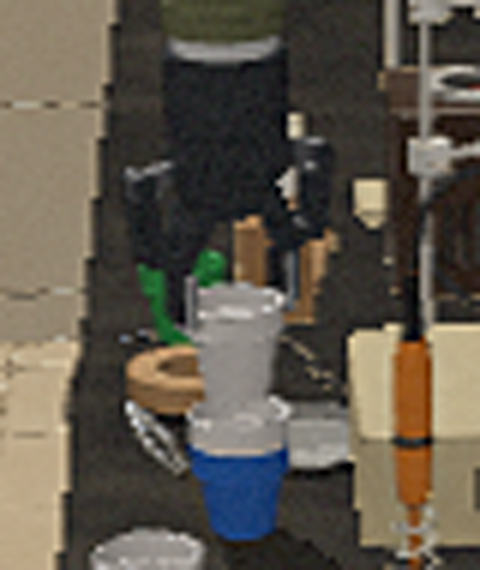

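{"method": "send_rows", "body": {
  "plan": [
    [6,0.7,0,0,0,0],
    [12,0.7,0,0,0,0],
    [18,0.7,0,0,0,0],
    [24,0.7,0,0,0,0],
    [30,0.7,0,0,0,0],
    [36,0.7,0,0,0,0],
    [42,0.7,0,0,0,0],
    [47,0.7,0,0,0,0],
    [50,0.7,0,0,0,0],
    [52,0.7,0,0,0,0]
  ]
}}

```text
clock: 59.3
tcp_pos: [0.4874, 0.368, 0.0605]
orientation: [0.613, 0.353, 0.613, -0.353]
wrist_force: [0.4, 0.6, -2.1]
finger_gap: 0.0605
```

{"method": "send_rows", "body": {
  "plan": [
    [0.5,0,0,0,0,0],
    [1,0,0,0,0,0],
    [1.5,0,0,0,0,0],
    [2,0,0,0,0,0],
    [2,0,0,0,0,0],
    [2.5,0,0,0,0,0],
    [2.5,0,0,0,0,0],
    [3,0,0,0,0,0],
    [3,0,0,0,0,0],
    [3,0,0,0,0,0]
  ]
}}

```text
clock: 60.55
tcp_pos: [0.4874, 0.368, 0.0577]
orientation: [0.613, 0.353, 0.613, -0.353]
wrist_force: [-0.2, 0.4, 0.4]
finger_gap: 0.0604
```

{"method": "send_rows", "body": {
  "plan": [
    [0.5,0,0,0,0,0],
    [0.5,0,0,0,0,0],
    [0.5,0,0,0,0,0],
    [0.5,0,0,0,0,0],
    [1,0,0,0,0,0],
    [1,0,0,0,0,0],
    [1,0,0,0,0,0],
    [1,0,0,0,0,0],
    [1,0,0,0,0,0],
    [1,0,0,0,0,0]
  ]
}}

```text
clock: 61.8
tcp_pos: [0.4874, 0.368, 0.0574]
orientation: [0.613, 0.353, 0.612, -0.353]
wrist_force: [-2.4, -2.2, 8.4]
finger_gap: 0.0603
```

Contact at the expected height (+19 mm). Release and rise.

{"method": "send_rows", "body": {
  "plan": [
    [-0.5,0,0,0,0,0],
    [-0.5,0,0,0,0,0],
    [-0.5,0,0,0,0,0],
    [-0.5,0,0,0,0,0],
    [-3,0,0,0,0,0],
    [-13,0,0,0,0,0],
    [-30,0,0,0,0,0],
    [-55,0,0,0,0,0],
    [-80,0,0,0,0,0],
    [-95,0,0,0,0,0]
  ],
  "claw": 80
}}

```text
clock: 63.05
tcp_pos: [0.4882, 0.3685, 0.1545]
orientation: [0.613, 0.354, 0.612, -0.352]
wrist_force: [0.5, 0.2, -0.8]
finger_gap: 0.0801
```

```bash
python3 cups.py c14; python3 -c "
from h import *
s=cam('side')
crop(s,255,140,335,250,5,'c14s');print(get_state()['finger_gap'],tool()[0]);go((.4313,.1994,.10),30)"
```

```text
white (283, 273, 21, 21) ell [293.02 282.92] [19.9 20.2] rim xyz [0.4312 0.1994 0.06  ]
white (237, 253, 11, 20) ell [241.61 262.46] [ 9.3 19.7] rim xyz [0.491  0.3586 0.06  ]
white (205, 243, 25, 53) ell [213.87 276.07] [21.4 59.1] rim xyz [0.4479 0.4421 0.06  ]
0.07976778671712888 [0.48796574 0.36839383 0.152812  ]
shift [  52.5 -133.8  117.9] rot [ 0.06 -0.   -0.14]
```

View pics/c14s.png

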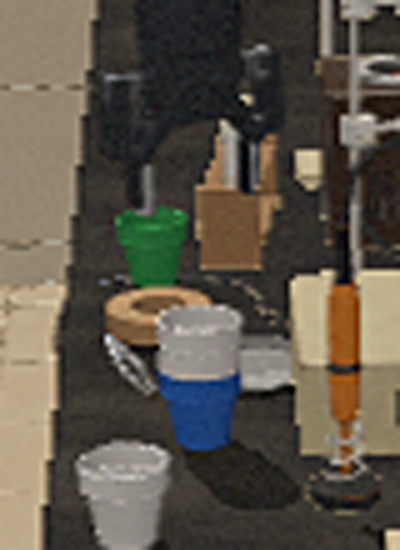

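{"method": "send_rows", "body": {
  "plan": [
    [0,-15,13,0,0,0],
    [0,-35,31,0,0,0],
    [0,-57,50,0,0,0],
    [0,-80,70,0,0,0],
    [0,-103,91,0,0,0],
    [0,-122,108,0,0,0],
    [10,-133.5,118,0,0,0],
    [25,-133.5,118,0,0,0],
    [40,-133.5,118,0,0,0],
    [52,-133.5,118,0,0,0]
  ]
}}

```text
clock: 64.45
tcp_pos: [0.4305, 0.1994, 0.098]
orientation: [0.612, 0.353, 0.613, -0.353]
wrist_force: [0.9, 0.8, 0.5]
finger_gap: 0.0801
```

{"method": "send_rows", "body": {
  "plan": [
    [0,0,0,0,0,0],
    [0,0,0,0,0,0],
    [6,0,0,0,0,0],
    [14,0,0,0,0,0],
    [22,0,0,0,0,0],
    [30,0,0,0,0,0],
    [36,0,0,0,0,0],
    [40,0,0,0,0,0],
    [40,0,0,0,0,0],
    [40,0,0,0,0,0]
  ]
}}

```text
clock: 65.7
tcp_pos: [0.4311, 0.1991, 0.0598]
orientation: [0.613, 0.353, 0.612, -0.353]
wrist_force: [0.1, -0.5, -0.3]
finger_gap: 0.08
```

```bash
python3 -c "
from h import *
s=cam('side')
crop(s,245,150,335,265,5,'c15s');print(get_state()['finger_gap'],tool()[0]);go((.4313,.1994,.018),30)"
```

```text
0.07974176622968349 [0.43113703 0.19907827 0.05985987]
shift [41.9  0.3 -0.2] rot [ 0.05  0.   -0.03]
```

View pics/c15s.png

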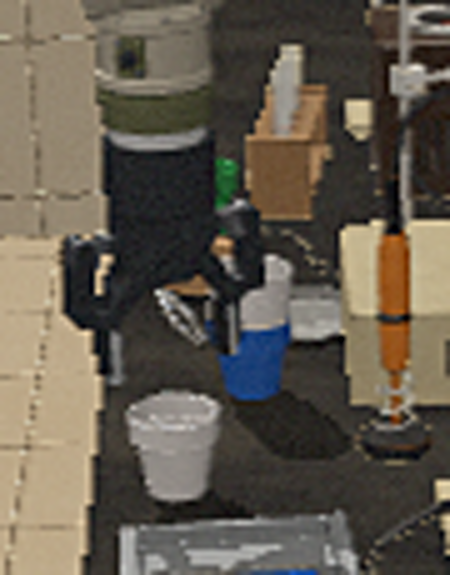

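{"method": "send_rows", "body": {
  "plan": [
    [6,0,0,0,0,0],
    [12,0,0,0,0,0],
    [18,0,0,0,0,0],
    [24,0,0,0,0,0],
    [30,0,0,0,0,0],
    [36,0,0,0,0,0],
    [40,0,0,0,0,0],
    [41,0,0,0,0,0],
    [41,0,0,0,0,0],
    [41,0,0,0,0,0]
  ]
}}

```text
clock: 67.0
tcp_pos: [0.4311, 0.1991, 0.0188]
orientation: [0.613, 0.353, 0.612, -0.353]
wrist_force: [-0.6, -0.0, 0.8]
finger_gap: 0.0803
```

{"method": "send_rows", "body": {
  "plan": [
    [0,0,0,0,0,0],
    [0,0,0,0,0,0],
    [0,0,0,0,0,0],
    [0,0,0,0,0,0],
    [0,0,0,0,0,0],
    [0,0,0,0,0,0],
    [0,0,0,0,0,0],
    [0,0,0,0,0,0],
    [0,0,0,0,0,0],
    [0,0,0,0,0,0]
  ],
  "claw": 56,
  "newtons": 25
}}

```text
clock: 68.25
tcp_pos: [0.4312, 0.1991, 0.0192]
orientation: [0.613, 0.353, 0.612, -0.353]
wrist_force: [0.1, -0.6, 6.1]
finger_gap: 0.0615
```

{"method": "send_rows", "body": {
  "plan": [
    [-4,0,0,0,0,0],
    [-12,0,0,0,0,0],
    [-24,0,0,0,0,0],
    [-38,0,0,0,0,0],
    [-54,0,0,0,0,0],
    [-72,0,0,0,0,0],
    [-90,0,0,0,0,0],
    [-108,0,0,0,0,0],
    [-124,0,0,0,0,0],
    [-124,0,0,0,0,0]
  ],
  "newtons": 35
}}

```text
clock: 69.5
tcp_pos: [0.4321, 0.1994, 0.1445]
orientation: [0.613, 0.354, 0.612, -0.352]
wrist_force: [0.0, 0.3, -0.6]
finger_gap: 0.061
```

```bash
python3 -c "
from h import *
s=cam('side');t=cam('top')
crop(t,205,240,315,300,7,'c16t');crop(s,245,140,335,250,5,'c16s');print(get_state()['finger_gap'],tool()[0]);go((.4873,.368,.143),30)"
```

```text
0.061086730403623675 [0.43088685 0.19899742 0.14274619]
shift [  -0.2  133.5 -118. ] rot [ 0.05  0.01 -0.03]
```

View pics/c16s.png

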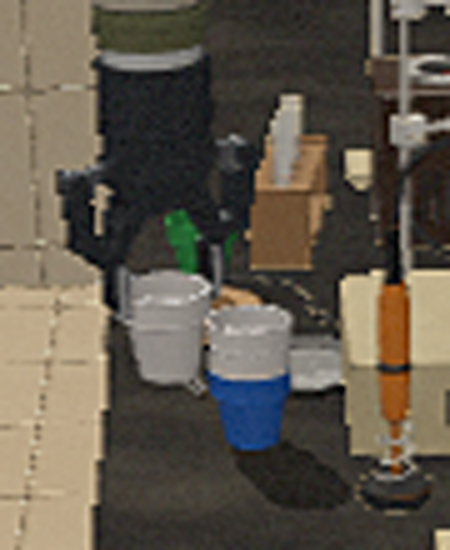

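View pics/c16t.png

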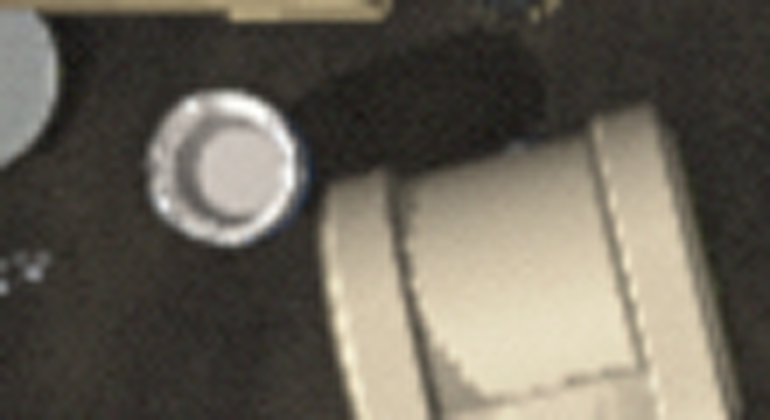

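```bash
python3 -c "
from h import *
t=cam('top');h=cv2.cvtColor(t['frame'],cv2.COLOR_BGR2HSV);m=cv2.inRange(h,(0,0,125),(180,60,255));m[:,:215]=0;m[:,250:]=0;m[:245]=0;m[280:]=0
q=max(cv2.findContours(m,0,1)[0],key=cv2.contourArea);e=cv2.fitEllipse(q);print(e,onz(t,e[0],.098))"
```

```text
((236.54440307617188, 263.4549255371094), (20.199005126953125, 21.13567543029785), 2.0858373641967773) [0.48632082 0.36773748 0.098     ]
```

{"method": "send_rows", "body": {
  "plan": [
    [0,15,-13,0,0,0],
    [0,35,-31,0,0,0],
    [0,57,-50,0,0,0],
    [0,80,-70,0,0,0],
    [0,100,-88,0,0,0],
    [0,117,-103,0,0,0],
    [0,128,-113,0,0,0],
    [0,133.5,-118,0,0,0],
    [0,133.5,-118,0,0,0],
    [0,133.5,-118,0,0,0]
  ]
}}

```text
clock: 70.9
tcp_pos: [0.4871, 0.3674, 0.1426]
orientation: [0.612, 0.353, 0.612, -0.354]
wrist_force: [-0.3, -0.3, -1.1]
finger_gap: 0.0612
```

```bash
python3 -c "
from h import *
s=cam('side');t=cam('top')
crop(s,245,130,335,240,5,'c17s');print(get_state()['finger_gap'],tool()[0]);go((.4873,.368,.079),30)"
```

```text
0.06090604249062416 [0.48725048 0.36737362 0.14282019]
shift [63.8  0.4 -0.5] rot [0.01 0.   0.  ]
```

View pics/c17s.png

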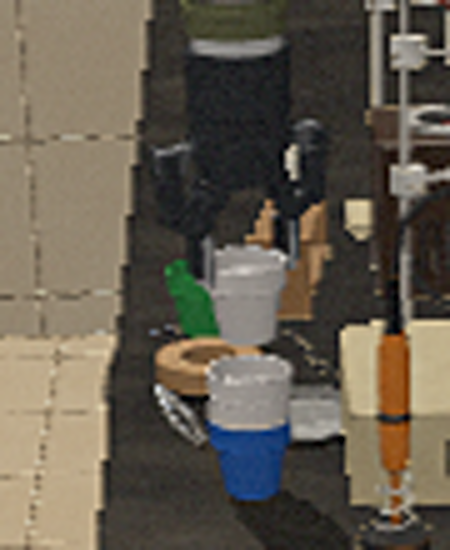

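Stack still where expected; lower to just above, then slowly to contact at about 0.0765.

{"method": "send_rows", "body": {
  "plan": [
    [7,0,0,0,0,0],
    [15,0,0,0,0,0],
    [23,0,0,0,0,0],
    [31,0,0,0,0,0],
    [39,0,0,0,0,0],
    [46,0,0,0,0,0],
    [53,0,0,0,0,0],
    [58,0,0,0,0,0],
    [62,0,0,0,0,0],
    [64,0,0,0,0,0]
  ]
}}

```text
clock: 72.25
tcp_pos: [0.4873, 0.368, 0.0784]
orientation: [0.613, 0.353, 0.613, -0.353]
wrist_force: [-0.8, -0.4, -0.6]
finger_gap: 0.061
```

{"method": "send_rows", "body": {
  "plan": [
    [0.5,0,0,0,0,0],
    [1,0,0,0,0,0],
    [1.5,0,0,0,0,0],
    [2,0,0,0,0,0],
    [2.5,0,0,0,0,0],
    [2.5,0,0,0,0,0],
    [3,0,0,0,0,0],
    [3,0,0,0,0,0],
    [3,0,0,0,0,0],
    [3,0,0,0,0,0]
  ]
}}

```text
clock: 73.5
tcp_pos: [0.4874, 0.3681, 0.0764]
orientation: [0.613, 0.354, 0.612, -0.353]
wrist_force: [-1.5, -1.2, 6.3]
finger_gap: 0.0611
```

{"method": "send_rows", "body": {
  "plan": [
    [0,0,0,0,0,0],
    [0,0,0,0,0,0],
    [0,0,0,0,0,0],
    [0,0,0,0,0,0],
    [-3,0,0,0,0,0],
    [-13,0,0,0,0,0],
    [-30,0,0,0,0,0],
    [-55,0,0,0,0,0],
    [-80,0,0,0,0,0],
    [-100,0,0,0,0,0]
  ],
  "claw": 80
}}

```text
clock: 74.75
tcp_pos: [0.488, 0.3684, 0.1784]
orientation: [0.613, 0.354, 0.612, -0.352]
wrist_force: [0.0, 0.6, -0.5]
finger_gap: 0.08
```

{"method": "send_rows", "body": {
  "plan": [
    [0,-10,10,0,0,0],
    [0,-25,25,0,0,0],
    [0,-40,45,0,0,0],
    [0,-55,65,0,0,0],
    [0,-75,90,0,0,0],
    [0,-95,110,0,0,0],
    [0,-115,125,0,0,0],
    [0,-120,125,0,0,0],
    [0,-120,125,0,0,0],
    [0,-120,125,0,0,0]
  ]
}}

```text
clock: 76.0
tcp_pos: [0.4463, 0.2002, 0.1756]
orientation: [0.613, 0.353, 0.613, -0.353]
wrist_force: [0.0, -0.2, 0.5]
finger_gap: 0.0802
```

```bash
python3 -c "
from h import *
s=cam('side','side18');t=cam('top','top18')
crop(s,245,150,335,350,3,'c18s');crop(t,210,235,480,310,2.9,'c18t')"
```

```text
(no output)
```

View pics/c18s.png

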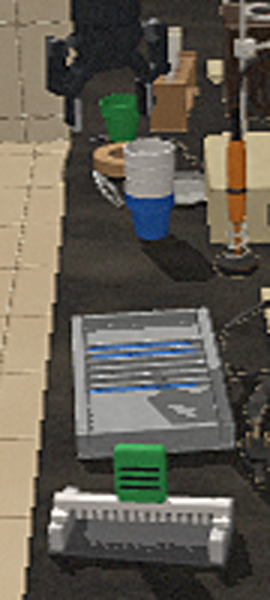

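View pics/top18.png

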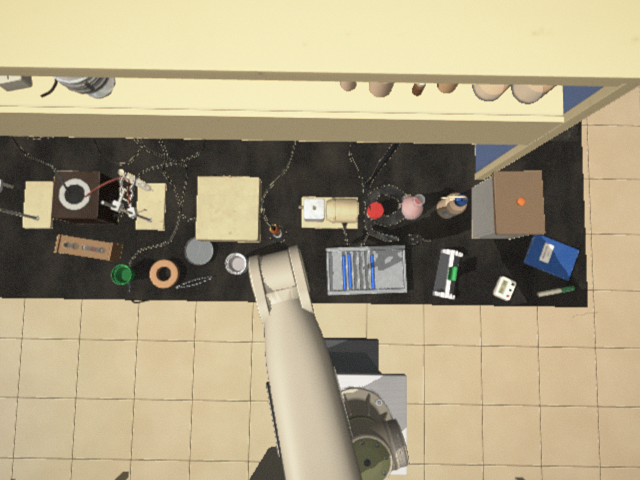

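View pics/c18t.png

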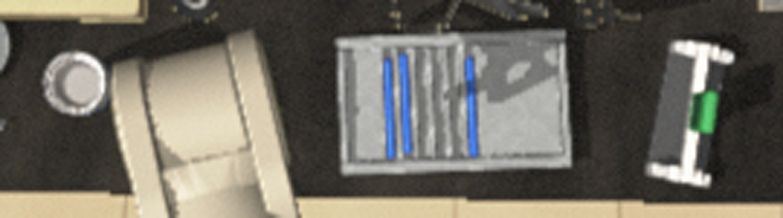

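```bash
python3 -c "
from h import *
print(get_state()['qvel'].round(4)); print(job.hand_in())"
```

```text
[-0.0006  0.0004 -0.0011  0.002  -0.0005  0.0001]
the job is handed in; nothing more can be done
None
```

The job is done and handed in at about 76 s of the 210 s allowed; hand-in reports no verdict.

- **Rods:** Three rods were present. I combed them along the tray with the rake in one pass each way. Each now lies flush in its own groove, at y = -20, 52 and 70 mm in the tray's frame, and only the rake touched them.
- **Rake:** It stands upright on the rest's rails, at the place it was taken from.
- **Cups:** All three white cups are nested upright in the blue cup, which still stands on the worktop. Each cup met its stop at about the expected 19 mm step.
- **Bystanders:** The jar, flask, timer and green cup were not touched, and the last top view shows them in place.

**Checks that disagreed:**
- The side camera sat about 1 px (up to 5 mm) off the top view's cup positions, so I used the top view.
- The fingertips ended about 25 mm above the stated TCP with the gripper partly open. The first closing on a white cup therefore passed over its rim without touching it; I lowered the gripper and it held.
- The blue cup had been knocked about 2 cm against a white cup before I got there, so I measured it again first.

The last pictures from both cameras showed nothing out of place.

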